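# Lock the stop screw of the disc cutter

### The arm

A 7-joint arm with a two-finger parallel gripper is mounted at the origin on the work surface. World frame = base frame: x ahead of the robot, y to its left, z up, the work surface at z = 0. Lengths are in m, angles in rad, forces in N, time in s.
With the tool pointing down it reaches from about 0.4 to 0.85 m from the base axis. Payload 10.4 kg.
Tool frame: the origin (TCP) lies between the finger pads; the fingertips stand manip.finger_overhang ahead of it and the grasp point (between the pads) lies 11 mm behind it (manip.finger_overhang is the distance from the TCP to the fingertips, in m); x points along the fingers, z is the direction in which the jaws open and shut, and the axes are right-handed (so a half turn about x gives the same grasp; the last joint's range is limited). The gripper opens to 85 mm and grips with 20 to 120 N. Pads are 22 mm wide; open, the fingers measure 114 mm over their backs; the gripper's body (76 mm by 85 mm) begins 54 mm behind the grasp point. The pads swing forward as they close: fully open they stand 13 mm farther back than shut.
Start: joints at [1.211, 0.332, -0.065, 1.46, 0.022, 1.35, -0.088], TCP at [0.207, -0.59, 0.239] pointing down, gripper open.
Joint ranges: [-2.6, 2.6], [-0.5, 2.12], [-1.47, 1.34], [0.16, 2.42], [-1.27, 4.41], [0.06, 2.06], [-2.6, 2.6]. Speed limits (rad/s): [2.22, 2.22, 2.79, 2.79, 3.14, 3.14, 3.14].

### API

Orientations are given as a unit quaternion [x, y, z, w].
In Python, from workcell import get_obs, camera, workorder, manip gives the robot as it stands. The module is installed in compiled form; this text tells all that it offers.
- The arm moves only by the tool play_rows, never from a script. Its argument "increments" is text: rows parted by semicolons, each of 4 numbers parted by spaces: the shift along the tool's x, y, z in m, then the turn about the tool's x in rad. A call has 1 to 20 rows; each row shifts and turns the pose as measured when the row begins, along the tool's axes as they then stand; what a row does not reach is not made up. A row lasts 1/10 s, in which the tool goes at most 50 mm and 8.59 degrees, less where a joint would pass 70% of its speed; a pose out of reach is approached as far as the arm can. A call is refused whole if a number of a shift passes 0.05 or a number of a turn 0.15, either way. A call with a gripper value outside its range is refused whole. "hand" is the gripper command: -1 is fully open, 1 is shut, values between are in proportion, set as the call begins (left out, the last holds). The fingers move at their own pace and stop on an object; "squeeze" is the grip in N (left out, the last holds). Time passes only in rows, so rows that do not move let the fingers close. It gives the time, the measured TCP pose, the force and the opening at its end, in the units of the state.
- get_obs(): the state, without advancing time (a new reading comes with each control period).
- camera(name): name is "scene" or "side" or "wrist"; returns a dict with "img" (420x560x3 uint8, blue, green, red), "fov_y" (degrees; the focal length in pixels is half the picture's height over the tangent of half this angle, whatever the lens; pixels are square), "cx", "cy" (the principal point, pixels), "R" (3x3) and "t" (3): a world point X has camera coordinates R X + t; the wrist camera has in their place "tool_from_camera" (4x4, takes a point from camera to tool coordinates, whose origin is the TCP and whose axes are the tool frame's). Camera axes: x right, y down, z forward; pixel columns grow to the right and rows downward; lengths in m; the calibration is good to about 2 mm. The wrist camera is an equidistant fisheye: a pixel r from the principal point sees the ray r / f radians off the axis. A picture is of the moment at which its call begins: read the wrist's pose just before it. There is no depth.
- workorder.hand_in(): hands the job in, once; it reports no verdict.
The state is a dict: "clock": time; "joint_pos": joint angles; "joint_velocities": joint speeds; "tau": joint torques, N m; "position": TCP position; "ee_rot": TCP orientation; "ft_force": force on the tool from outside, world axes, zero at the start; "torque": the same for the moment, N m; "grip_width": opening from 0.0 (shut) to 1.0 (fully open).
Only numpy, scipy, OpenCV 4.12 (cv2) and the standard library are available. Lean on these libraries where they do the work, as an engineer would, in place of code of your own. Each camera call takes 0.05 s, during which the arm holds its last target.

### The job

The stop screw of the disc cutter is set and must now be locked. Fit the loose T-key fully down over the screw's square head, its bar lying alongside the stop post so that the post keeps the screw from turning, and let go of it; then swing the jam nut's lever by its knob clockwise (seen from above) until you feel the nut bite and draw it firmly tight, about 7 to 8 N at the knob, without forcing it. Leave the key on the screw and everything else on the bench where it is.

Things in the scene. Friction and masses are not known exactly. Their poses are not given: they have to be found in the camera images.
- press: Grey base plate (215 x 215 x 12 mm), fixed. Origin on the stop screw's vertical axis at bench level; x towards the steel die block (54 mm high, near face 70 mm from the axis), y towards the stop post, z up. Around the axis: boss (48 mm across, 30 high), split washer, then the hex jam nut (28 mm across flats, 35 to 48 mm high).
- screw_top (a point): Top centre of the adjusting screw's square head, 80 mm above the bench. Head 18 mm square, sides upright from 62 to 76 mm height, stepped in above to 16 and 13 mm; x, y along the press x, y within 2 degrees. Hardly any friction: unless held by the key it turns along with the nut; the setting is lost if it turns more than 20 degrees off.
- stop_post: Fixed upright steel pin, 12 mm diameter, top 88 mm above the bench; origin at its foot, at x = +14, y = +56 mm in the press frame. With the key on the screw, bar along the press y axis, one end of the bar lies beside the post (on its -x side, 2.5 mm gap) and is stopped by it on turning clockwise. Pressing the bar on it with over 20 N (12 N at the knob) is too much.
- key_grip (a point): Middle of the upright grip stem of the loose T-key, 42 mm above its underside. Stem 18 mm along the key's x (the bar's direction), 14 mm along its y, from 21 to 57 mm above the underside, free on all sides; z up. The key weighs about 220 g and stands on the bench, socket down.
- key_mouth (a point): Centre of the key's underside, the socket's mouth. Block 36 x 36 x 21 mm; socket 19.4 mm square, 15 deep, parallel to the key's x and y, mouth chamfered 2 mm. Bar along x, 66 mm to either side, 11 wide, 0 to 10 mm above the underside. Fully seated, this point is 65 mm above the bench. The key may be turned end for end.
- knob_mid (a point): Middle (76 mm above the bench) of the black upright knob, 16 mm diameter, 46 to 96 mm high, on the jam nut's lever, 95 mm from the screw axis, on the press -x side. Clockwise tightens: 0.4 to 1.2 rad free at about 1 N, then the nut bites at an unmarked, varying angle; then 5 N rising to 7 N over 7 mm of knob travel, then solid. Stays where left.
- washer_low_tip (a point): Outer end of the ear of the split washer's lower half, 34 mm from the screw axis, 32 mm above the bench. It turns only with the screw.
- washer_up_tip (a point): Outer end of the ear of the washer's upper half. It coincides with the lower one until the nut bites and is then carried round by the nut, at most 2.4 mm (tight: over 1.5 mm, which is 4 mm at the knob); it stays so.
- flux_jar: Bystander: amber glass jar with a steel cap, 56 mm across, 75 high; origin at the centre of its underside.
- bench_block: Bystander: square steel bench block, 75 x 75 x 18 mm; origin at the centre of its underside.
- mallet: Bystander: hammer with a wooden handle, 220 mm long, lying down; origin at the centre of its underside.
- burnisher: Bystander: screwdriver-like hand tool with a wooden handle, 160 mm long, lying down; origin at the centre of its underside.
- parts_tray: Bystander: shallow open aluminium tray, 110 x 80 x 22 mm; origin at the centre of its underside.
Things that resemble listed ones, but are neither listed nor needed, are in the scene too. Of the things that look like the part that bears key_grip, the middle-sized one is meant.

How it is judged:
On the way, in this order (a step that is already met when the one before it is completed fails the run):
1. the key stands fully down over the screw's head, bar beside the post, and is let go of (horizontal distance between key_mouth and screw_top below 0.004 m and z of key_mouth in the frame of screw_top below -0.011 m and angle between key_mouth's own z axis and vertical below 0.12 rad and angle between the x axis of key_mouth and the y axis of press, either way round below 0.4 rad and contact force between the fingers and key below 0.3 N), for 0.2 s.
2. the jam nut is drawn tight while the key holds the screw (distance between washer_low_tip and washer_up_tip above 0.0015 m and horizontal distance between key_mouth and screw_top below 0.004 m and z of key_mouth in the frame of screw_top below -0.011 m and angle between key_mouth's own z axis and vertical below 0.12 rad and angle between the x axis of key_mouth and the y axis of press, either way round below 0.4 rad and angle between the x axis of screw_top and the x axis of press, either way round below 0.35 rad), for 0.2 s.
At the end, for the whole second after the job is handed in: Key at rest on the head: mouth within 4 mm of its axis, 11 mm or more below its top, upright within 7 degrees, bar within 23 degrees of the press y axis. Screw within 20 degrees of the press axes. Upper washer ear over 1.5 mm from the lower. Knob over 40 mm from its start (all of step 2 and distance of knob_mid from where it was at the start of the episode above 0.04 m and linear speed of key below 0.02 m/s); the robot touches nothing.
It fails at once if the screw's setting is lost: its head is more than 20 degrees off the press axes (not (angle between the x axis of screw_top and the x axis of press, either way round below 0.35 rad)).
It fails at once if the nut is forced: the key presses on the stop post with more than 20 N (contact force between key and stop_post above 20 N).
It fails at once if a bystander is moved by more than 30 mm (40 mm for the two hand tools) (distance of any of flux_jar, bench_block, parts_tray from where it was at the start of the episode above 0.03 m or distance of any of mallet, burnisher from where it was at the start of the episode above 0.04 m).
It also fails if it takes over 67 s, if anything falls off the work surface, if the arm or the gripper's body presses on something with over 40 N, if the wrist force passes 120 N, or if a joint passes its speed limit or range.

## Working session

There is one attempt and no reset: what is moved stays moved. The work goes in short steps, Python scripts to look and compute and a tool call to move; the robot and the scene stay as the last step left them, time stands still between calls to the robot, and variables do not carry over. Pictures are saved under pics/ and viewed, and the job is handed in when it is done.

Besides the shell and the picture viewer there is one more tool, called after ">>>" as a command line: name --argument value ..., lists and objects as JSON in quotes. play_rows: Moves the arm, as the interface text tells. Its arguments: {"type":"object","properties":{"increments":{"type":"string"},"hand":{"type":"number"},"squeeze":{"type":"number"}},"required":["increments"]}

```bash
mkdir -p pics; python3 - <<'E'
from workcell import get_obs, camera, workorder, manip
import cv2
o=get_obs()
print({k:o[k] for k in o}, manip.finger_overhang)
for n in("scene","side","wrist"):
    c=camera(n); cv2.imwrite(f"pics/{n}0.png",c["img"]); print(n,{k:c[k] for k in c if k!="img"})
E
```

```text
{'clock': 0.0, 'joint_pos': array([ 1.21139352,  0.33288057, -0.06469864,  1.46091618,  0.02159611,
        1.34991125, -0.08852143]), 'joint_velocities': array([ 2.53183376e-04,  6.80702891e-04, -9.11834417e-04, -2.09997502e-04,
        6.00330251e-04, -1.04387427e-03, -5.15713563e-05]), 'tau': array([-4.72355605e-04, -6.25442362e+01,  4.88822884e-02, -3.91600370e+01,
        1.62223406e-02,  9.89093125e-03, -7.57779981e-05]), 'position': array([ 0.20642244, -0.58954902,  0.2385225 ]), 'ee_rot': array([ 0.40939679,  0.57715128, -0.40885218,  0.5763077 ]), 'ft_force': array([0.16163209, 0.28591964, 0.43441841]), 'torque': array([-0.05440534, -0.02962456,  0.03141256]), 'grip_width': 0.9998336938100449} 0.008
scene {'fov_y': 42.88919961655422, 'cx': 273.78401638143663, 'cy': 211.0810688261885, 'R': array([[ 0.87674319,  0.48063749,  0.01757788],
       [ 0.37239437, -0.65525766, -0.65723651],
       [-0.30437447,  0.58277354, -0.75347938]]), 't': array([-0.41901932, -0.11865784,  1.9371293 ])}
side {'fov_y': 46.866422453268264, 'cx': 285.50191475761204, 'cy': 204.0328232237304, 'R': array([[-0.99035268, -0.13851147, -0.00401776],
       [-0.090646  ,  0.66950158, -0.73725907],
       [ 0.10480874, -0.7297823 , -0.67559819]]), 't': array([0.47399863, 0.10192532, 1.2307223 ])}
wrist {'fov_y': 65.70646984690485, 'cx': 277.73277066270947, 'cy': 209.74481173617104, 'tool_from_camera': array([[-3.07323167e-04, -3.07529752e-01,  9.51538416e-01,
        -1.34601167e-01],
       [-2.43512355e-05, -9.51538459e-01, -3.07529773e-01,
         7.84829708e-02],
       [ 9.99999952e-01, -1.17682160e-04,  2.84941083e-04,
        -5.72919202e-04],
       [ 0.00000000e+00,  0.00000000e+00,  0.00000000e+00,
         1.00000000e+00]])}
```

View pics/scene0.png

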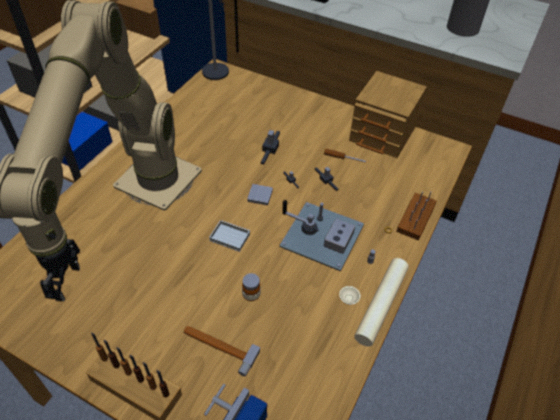

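View pics/side0.png

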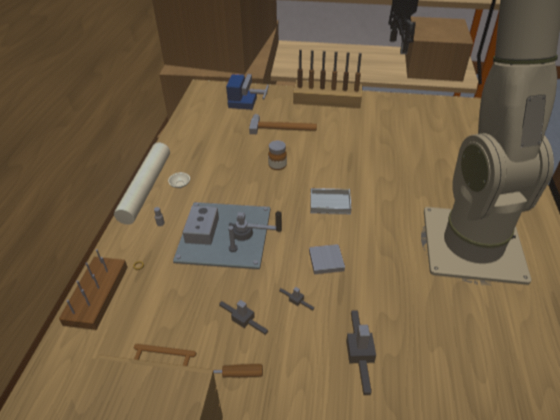

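View pics/wrist0.png

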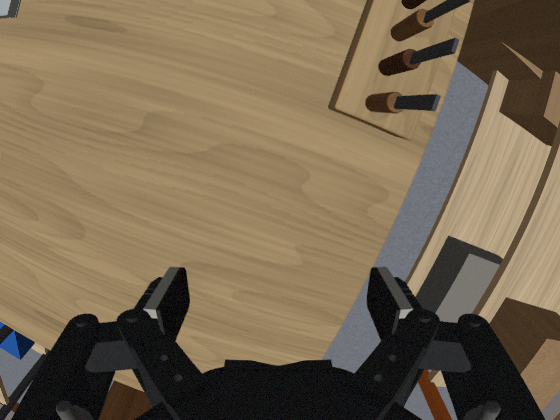

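The three T-keys are at side (296,297) small, (243,313) middle and (361,347) large. The press is around (225,233). I'll zoom in on both views.

```bash
cat > h.py <<'E'
import numpy as np, cv2
from workcell import get_obs, camera, manip
from scipy.spatial.transform import Rotation as Ro
def f(c): return 210/np.tan(np.radians(c["fov_y"]/2))
def ray(c,u,v):
    d=np.array([(u-c["cx"])/f(c),(v-c["cy"])/f(c),1.]); R=c["R"]
    o=-R.T@c["t"]; d=R.T@d; return o,d/np.linalg.norm(d)
def plane(c,u,v,z):
    o,d=ray(c,u,v); return o+d*(z-o[2])/d[2]
def proj(c,X):
    p=c["R"]@np.asarray(X)+c["t"]; return np.array([c["cx"]+f(c)*p[0]/p[2],c["cy"]+f(c)*p[1]/p[2]])
def pose():
    o=get_obs(); T=np.eye(4); T[:3,:3]=Ro.from_quat(o["ee_rot"]).as_matrix(); T[:3,3]=o["position"]; return T
def wray(c,T,u,v):
    x=np.array([u-c["cx"],v-c["cy"]]); r=np.hypot(*x); th=r/f(c)
    d=np.array([*(x/r*np.sin(th)),np.cos(th)]) if r>0 else np.array([0,0,1.])
    M=T@c["tool_from_camera"]; return M[:3,3],M[:3,:3]@d
def wplane(c,T,u,v,z):
    o,d=wray(c,T,u,v); return o+d*(z-o[2])/d[2]
def wproj(c,T,X):
    M=np.linalg.inv(T@c["tool_from_camera"]); p=M[:3,:3]@np.asarray(X)+M[:3,3]
    th=np.arctan2(np.hypot(p[0],p[1]),p[2]); q=p[:2]/np.hypot(p[0],p[1])*th*f(c)
    return np.array([c["cx"],c["cy"]])+q
E
python3 - <<'E'
from h import *
c=camera("side"); cv2.imwrite("pics/sA.png",cv2.resize(c["img"][190:345,165:325],None,fx=5,fy=3.8*0+5,interpolation=cv2.INTER_CUBIC)[:600*2][:775])
im=c["img"]
cv2.imwrite("pics/s_press.png",cv2.resize(im[195:275,170:300],None,fx=6,fy=6,interpolation=cv2.INTER_CUBIC))
cv2.imwrite("pics/s_key.png",cv2.resize(im[285:345,205:325],None,fx=6,fy=6,interpolation=cv2.INTER_CUBIC))
s=camera("scene"); im=s["img"]
cv2.imwrite("pics/c_press.png",cv2.resize(im[150:275,250:380],None,fx=6*0.8,fy=4.8,interpolation=cv2.INTER_CUBIC))
import os; os.remove("pics/sA.png")
for u,v in [(243,313),(361,347),(240,220)]: print(plane(c,u,v,.02))
for u,v in [(327,178)]: print(plane(s,u,v,.02))
print(pose())
E
```

```text
[0.53063944 0.29651101 0.02      ]
[0.27386346 0.34501393 0.02      ]
[0.59714479 0.01315644 0.02      ]
[0.53883001 0.28688205 0.02      ]
[[-2.51082948e-04  9.43786018e-01  3.30556937e-01  2.06519314e-01]
 [ 5.16167474e-04  3.30557025e-01 -9.43785880e-01 -5.89735592e-01]
 [-9.99999835e-01 -6.63458017e-05 -5.70148878e-04  2.38976132e-01]
 [ 0.00000000e+00  0.00000000e+00  0.00000000e+00  1.00000000e+00]]
```

View pics/s_press.png

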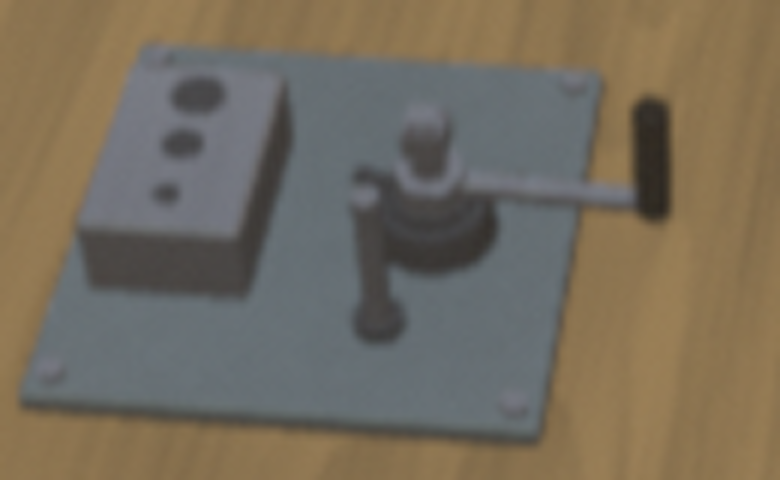

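View pics/s_key.png

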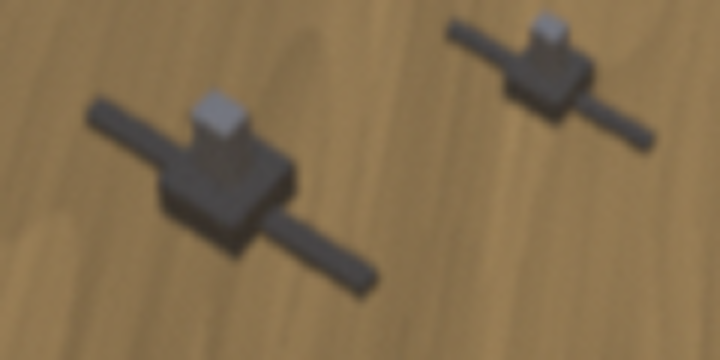

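View pics/c_press.png

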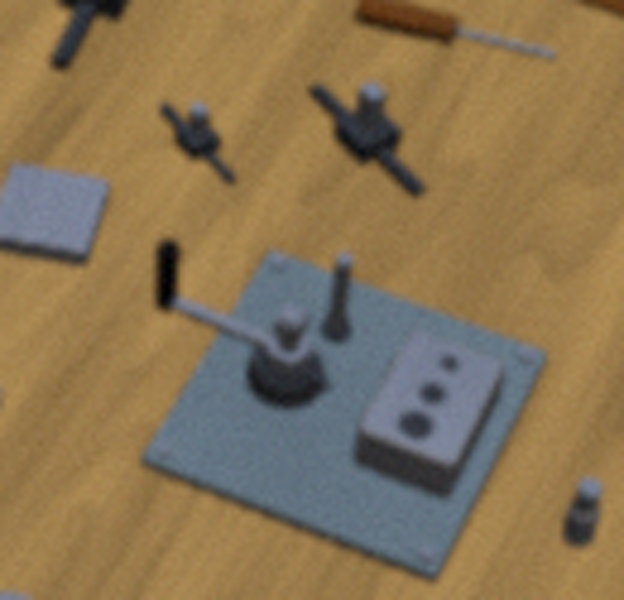

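Both views are clear. Next I'll get rough positions by casting rays onto known heights.

```bash
python3 - <<'E'
from h import *
c=camera("side"); s=camera("scene"); np.set_printoptions(precision=4,suppress=True)
P=lambda x,y:(170+x/6,195+y/6); K=lambda x,y:(205+x/6,285+y/6); C=lambda x,y:(250+x/4.8,150+y/4.8)
def deg(a,b): d=b-a; return np.degrees(np.arctan2(d[1],d[0]))
print("plate side"); q=[plane(c,*P(*p),.012) for p in [(150,45),(600,72),(540,437),(22,403)]]; print(np.array(q),np.mean(q,0),[deg(q[i],q[(i+1)%4]) for i in range(4)])
print("plate scene"); q=[plane(s,*C(*p),.012) for p in [(270,252),(545,355),(437,577),(145,460)]]; print(np.array(q),np.mean(q,0),[deg(q[i],q[(i+1)%4]) for i in range(4)])
print("screw",plane(c,*P(425,112),.08),plane(s,*C(292,313),.08))
print("post",plane(c,*P(365,192),.088),plane(s,*C(345,260),.088))
print("knob top",plane(c,*P(651,105),.096),plane(s,*C(169,246),.096))
a,b=plane(c,*K(95,105),.010),plane(c,*K(370,278),.010);print("key side",a,b,(a+b)/2,deg(a,b),"stem top",plane(c,*K(219,113),.057))
a,b=plane(s,*C(320,92),.010),plane(s,*C(420,188),.010);print("key scene",a,b,(a+b)/2,deg(a,b),"stem top",plane(s,*C(373,95),.057))
E
```

```text
plate side
[[ 0.7364 -0.0456  0.012 ]
 [ 0.5289 -0.0554  0.012 ]
 [ 0.518   0.1594  0.012 ]
 [ 0.7286  0.1702  0.012 ]] [0.628  0.0571 0.012 ] [np.float64(-177.3145286886079), np.float64(92.91777813119262), np.float64(2.931883649059737), np.float64(-87.92865959741104)]
plate scene
[[ 0.524   0.1501  0.012 ]
 [ 0.7349  0.1585  0.012 ]
 [ 0.7457 -0.0514  0.012 ]
 [ 0.5347 -0.0608  0.012 ]] [0.6348 0.0491 0.012 ] [np.float64(2.269435241274846), np.float64(-87.05715846534727), np.float64(-177.44383943316979), np.float64(92.92796716648778)]
screw [0.583  0.0505 0.08  ] [0.5851 0.0508 0.08  ]
post [0.5949 0.107  0.088 ] [0.5981 0.1051 0.088 ]
knob top [0.4884 0.0504 0.096 ] [0.4908 0.0505 0.096 ]
key side [0.5878 0.269  0.01  ] [0.4732 0.3285 0.01  ] [0.5305 0.2988 0.01  ] 152.53320744915624 stem top [0.531  0.2992 0.057 ]
key scene [0.483  0.3189 0.01  ] [0.5916 0.2642 0.01  ] [0.5373 0.2915 0.01  ] -26.72232410590334 stem top [0.5362 0.2904 0.057 ]
```

```bash
cat >> h.py <<'E'
def yaw(T): return np.arctan2(T[1,2],T[0,2])
def plan(wps,start=None):
    """wps: (x,y,z,yawdeg,n) -> rows"""
    T=pose(); p=T[:3,3].copy(); a=yaw(T)
    if start: p=np.array(start[:3]); a=np.radians(start[3])
    out=[]
    for x,y,z,yd,n in wps:
        g=np.array([x,y,z]); ga=np.radians(yd)
        for i in range(n):
            k=n-i; st=(g-p)/k; da=((ga-a+np.pi)%(2*np.pi)-np.pi)/k
            ty=np.array([-np.sin(a),np.cos(a),0]); tz=np.array([np.cos(a),np.sin(a),0])
            r=np.round([-st[2],st@ty,st@tz,-da],3); out.append(r)
            p=p-np.array([0,0,1])*r[0]+ty*r[1]+tz*r[2]; a-=r[3]
    print("; ".join(" ".join(f"{v:g}" for v in r) for r in out), len(out))
E
python3 -c "
from h import *
plan([(.5,-.25,.26,-10,12),(.535,.27,.25,62.9,14)])"
```

```text
-0.002 0.032 -0.019 -0.088; -0.002 0.034 -0.016 -0.088; -0.002 0.035 -0.013 -0.088; -0.002 0.036 -0.009 -0.088; -0.002 0.037 -0.006 -0.088; -0.002 0.037 -0.003 -0.088; -0.001 0.038 0 -0.089; -0.002 0.037 0.004 -0.088; -0.001 0.037 0.007 -0.089; -0.002 0.036 0.01 -0.088; -0.001 0.035 0.013 -0.089; -0.002 0.034 0.016 -0.088; 0.001 0.037 -0.004 -0.091; 0.001 0.037 -0.001 -0.091; 0.001 0.037 0.003 -0.091; 0.001 0.037 0.006 -0.091; 0.001 0.036 0.009 -0.091; 0.001 0.035 0.013 -0.091; 0.001 0.034 0.016 -0.091; 0 0.032 0.019 -0.091; 0.001 0.03 0.022 -0.091; 0 0.028 0.024 -0.091; 0.001 0.026 0.027 -0.091; 0 0.023 0.029 -0.091; 0.001 0.021 0.031 -0.09; 0 0.017 0.032 -0.091 26
```

>>> play_rows --increments "-0.002 0.032 -0.019 -0.088; -0.002 0.034 -0.016 -0.088; -0.002 0.035 -0.013 -0.088; -0.002 0.036 -0.009 -0.088; -0.002 0.037 -0.006 -0.088; -0.002 0.037 -0.003 -0.088; -0.001 0.038 0 -0.089; -0.002 0.037 0.004 -0.088; -0.001 0.037 0.007 -0.089; -0.002 0.036 0.01 -0.088; -0.001 0.035 0.013 -0.089; -0.002 0.034 0.016 -0.088; 0.001 0.037 -0.004 -0.091; 0.001 0.037 -0.001 -0.091; 0.001 0.037 0.003 -0.091; 0.001 0.037 0.006 -0.091; 0.001 0.036 0.009 -0.091; 0.001 0.035 0.013 -0.091; 0.001 0.034 0.016 -0.091; 0 0.032 0.019 -0.091" --hand -1

```text
clock: 2.35
position: [0.5084, 0.0726, 0.2525]
ee_rot: [-0.215, 0.674, 0.212, 0.674]
ft_force: [0.2, 0.5, 0.3]
grip_width: 1.004
```

```bash
python3 -c "
from h import *
T=pose();c=camera('wrist');cv2.imwrite('pics/w1.png',c['img']);print(T[:3,3],np.degrees(yaw(T)),get_obs()['clock'],get_obs()['joint_pos'])
plan([(.535,.27,.25,62.9,9)])"
```

```text
[0.50837249 0.07259903 0.2524808 ] 35.15130372615334 2.4 [ 0.47531161  0.14447384 -0.78084243  1.69902275  0.10627402  1.33869052
  0.30239114]
0 0.015 0.015 -0.052; 0 0.015 0.016 -0.052; 0 0.014 0.016 -0.052; 0 0.013 0.017 -0.052; 0.001 0.012 0.018 -0.053; 0 0.011 0.018 -0.052; 0.001 0.01 0.019 -0.053; 0 0.009 0.019 -0.052; 0.001 0.007 0.02 -0.053 9
```

View pics/w1.png

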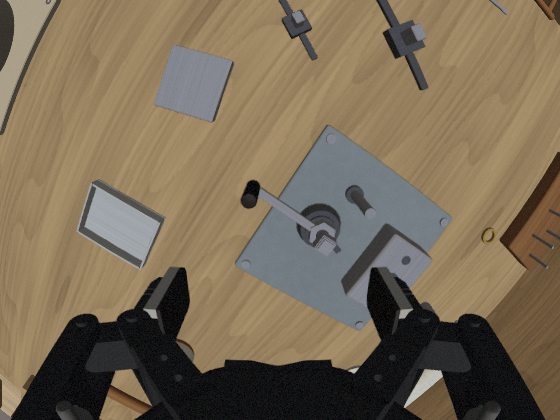

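The wrist view shows the press with the screw head near (323,243), the post top near (355,190), the knob at (250,193) and the middle key at (404,40). I'll move over the key now.

>>> play_rows --increments "0 0.015 0.015 -0.052; 0 0.015 0.016 -0.052; 0 0.014 0.016 -0.052; 0 0.013 0.017 -0.052; 0.001 0.012 0.018 -0.053; 0 0.011 0.018 -0.052; 0.001 0.01 0.019 -0.053; 0 0.009 0.019 -0.052; 0.001 0.007 0.02 -0.053; 0 0 0 0; 0 0 0 0"

```text
clock: 3.5
position: [0.5348, 0.2777, 0.2495]
ee_rot: [-0.375, 0.599, 0.373, 0.601]
ft_force: [-0.4, -0.4, -0.2]
grip_width: 0.998
```

```bash
python3 -c "
from h import *
T=pose();c=camera('wrist');cv2.imwrite('pics/w2.png',c['img']);print(T,np.degrees(yaw(T)),get_obs()['clock'],get_obs()['joint_pos'])
"
```

```text
[[ 3.21154105e-03 -8.97990304e-01  4.40003524e-01  5.34787486e-01]
 [-2.13344856e-03  4.39998638e-01  8.97995906e-01  2.77658344e-01]
 [-9.99992567e-01 -3.82267559e-03 -5.02742429e-04  2.49502905e-01]
 [ 0.00000000e+00  0.00000000e+00  0.00000000e+00  1.00000000e+00]] 63.89589050094922 3.55 [ 0.13022836  0.40977878 -0.89941734  1.47457478  0.32522652  1.41075122
  0.33506117]
```

View pics/w2.png

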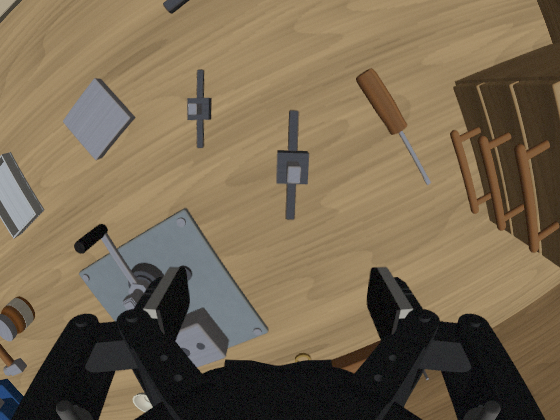

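```bash
python3 -c "
from h import *
i=cv2.imread('pics/w2.png');cv2.imwrite('pics/w2z.png',cv2.resize(i[180:310,190:340],None,fx=4.6,fy=4.6,interpolation=cv2.INTER_CUBIC))
i=cv2.imread('pics/w1.png');cv2.imwrite('pics/w1z.png',cv2.resize(i[170:280,235:385],None,fx=5,fy=5,interpolation=cv2.INTER_CUBIC))"
```

```text
(no output)
```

View pics/w1z.png

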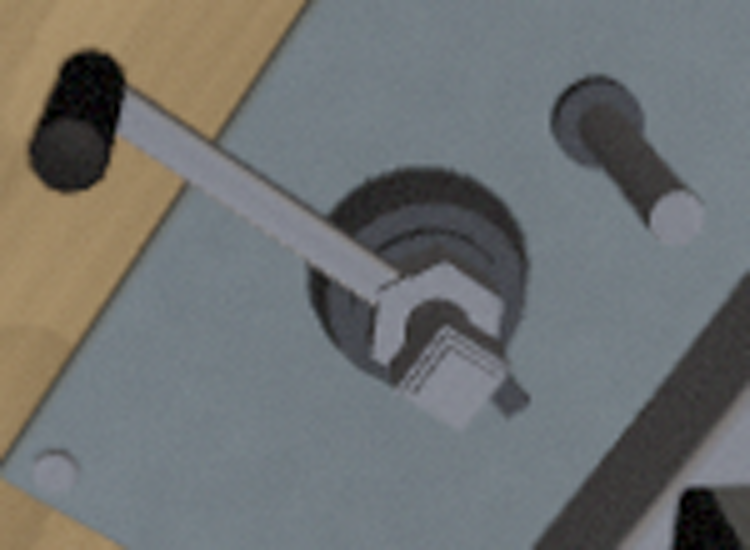

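View pics/w2z.png

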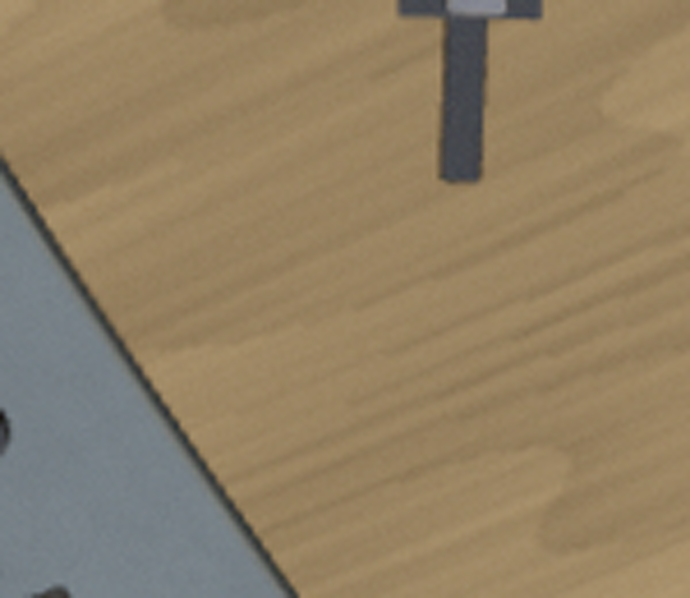

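```bash
python3 -c "
from h import *
i=cv2.imread('pics/w2.png');cv2.imwrite('pics/w2k.png',cv2.resize(i[100:230,240:350],None,fx=4.6,fy=4.6,interpolation=cv2.INTER_CUBIC))"
```

```text
(no output)
```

View pics/w2k.png

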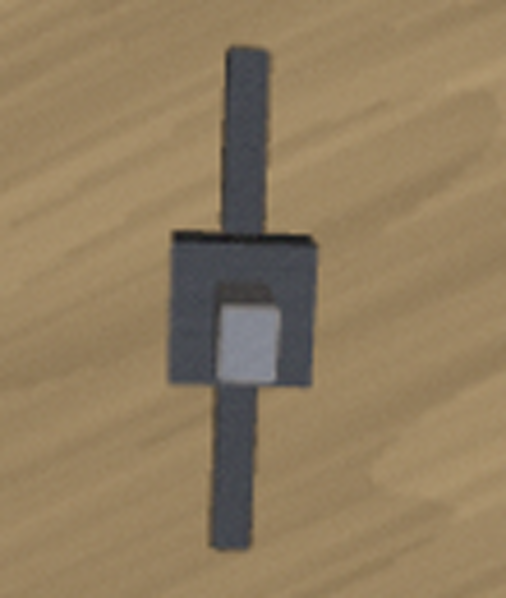

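```bash
cat > m.py <<'E'
from h import *
np.set_printoptions(precision=4,suppress=True)
c=camera('wrist')
T2=np.array([[3.21154105e-03,-8.97990304e-01,4.40003524e-01,5.34787486e-01],[-2.13344856e-03,4.39998638e-01,8.97995906e-01,2.77658344e-01],[-9.99992567e-01,-3.82267559e-03,-5.02742429e-04,2.49502905e-01],[0,0,0,1]])
q=lambda x,y:(240+x/4.6,100+y/4.6)
st=wplane(c,T2,*q(249,344),.057); a=wplane(c,T2,*q(248,48),.010); b=wplane(c,T2,*q(230,549),.010)
bl=np.mean([wplane(c,T2,*q(*p),.021) for p in [(172,240),(316,244),(312,387),(169,384)]],0)
d=b-a; print("stem",st,"bar",a,b,(a+b)/2,np.linalg.norm(d),"block",bl,"ang",np.degrees(np.arctan2(d[1],d[0])))
E
python3 m.py; python3 -c "
from h import *
np.set_printoptions(precision=4,suppress=True)
T=pose();print(T[:3,3])
c=camera('wrist')
# w1 pose approx from quaternion
T1=np.eye(4);R=Ro.from_quat([-0.215,0.674,0.212,0.674]).as_matrix();T1[:3,:3]=R;T1[:3,3]=[0.50837,0.0726,0.25248]
q=lambda x,y:(235+x/5,170+y/5)
s=wplane(c,T1,*q(452,387),.08);p=wplane(c,T1,*q(677,218),.088);k=wplane(c,T1,*q(68,158),.096)
print(s,p,k,p-s,np.hypot(*(k-s)[:2]),np.degrees(np.arctan2(*(s-k)[1::-1])),np.degrees(np.arctan2(*(p-s)[1::-1]))-np.degrees(np.arctan2(56,14)))"
```

```text
stem [0.5324 0.2975 0.057 ] bar [0.4744 0.3275 0.01  ] [0.5902 0.267  0.01  ] [0.5323 0.2973 0.01  ] 0.13061971183873294 block [0.5325 0.2975 0.021 ] ang -27.57300341060083
[0.5348 0.2772 0.2497]
[0.5843 0.0507 0.08  ] [0.5962 0.1079 0.088 ] [0.4901 0.051  0.096 ] [0.0119 0.0572 0.008 ] 0.09422559553929546 -0.13217484241596417 2.28304129584356
```

The key measures (0.5324, 0.2974) with its bar at −27.6°. The screw is at about (0.584, 0.0507), and the views agree.

```bash
python3 -c "
from h import *
plan([(.5324,.2974,.16,62.4,4),(.5324,.2974,.06,62.4,4)])"
```

```text
0.022 0.003 0.004 0.006; 0.023 0.003 0.004 0.006; 0.022 0.003 0.005 0.007; 0.023 0.002 0.004 0.006; 0.025 0 0 0; 0.025 0 0 0; 0.025 0 0 0; 0.025 0 0 0 8
```

>>> play_rows --increments "0.022 0.003 0.004 0.006; 0.023 0.003 0.004 0.006; 0.022 0.003 0.005 0.007; 0.023 0.002 0.004 0.006; 0.025 0 0 0; 0.025 0 0 0; 0.02 0 0 0; 0.01 0 0 0; 0 0 0 0; 0 0 0 0" --hand -0.2

```text
clock: 4.65
position: [0.5388, 0.2872, 0.0773]
ee_rot: [-0.364, 0.606, 0.356, 0.611]
ft_force: [0.4, -0.0, 0.3]
grip_width: 0.603
```

```bash
python3 -c "
from h import *
T=pose();c=camera('wrist');cv2.imwrite('pics/w3.png',c['img']);print(T,np.degrees(yaw(T)),get_obs()['clock'],get_obs()['joint_pos'])
plan([(.5324,.2974,.033,62.4,3)])"
```

```text
[[ 1.17308328e-02 -8.76898881e-01  4.80531726e-01  5.38814841e-01]
 [-6.13129738e-03  4.80492679e-01  8.76977305e-01  2.87187989e-01]
 [-9.99912394e-01 -1.32339571e-02  2.60051488e-04  7.72907172e-02]
 [ 0.00000000e+00  0.00000000e+00  0.00000000e+00  1.00000000e+00]] 61.27986330400085 4.7 [ 0.0522225   0.57176738 -0.81321192  1.64861464  0.46672921  1.11670192
  0.17980154]
0.015 0.004 0.002 -0.007; 0.015 0.003 0.002 -0.006; 0.014 0.004 0.002 -0.007 3
```

View pics/w3.png

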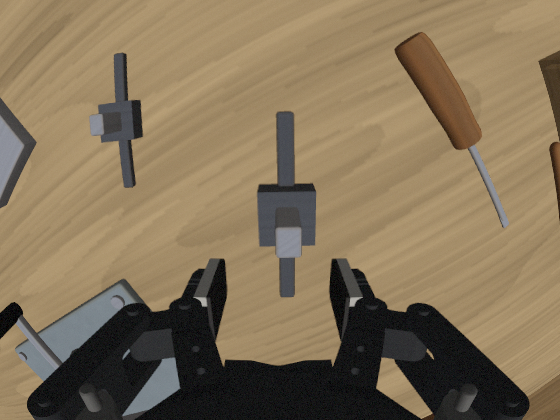

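The tool drifted about 12 mm and tilted slightly during the fast descent, so I'll make the planner tilt-aware and go slower.

```bash
cat >> h.py <<'E'
def plan(wps):
    T=pose(); p=T[:3,3].copy(); R=T[:3,:3].copy(); out=[]
    for x,y,z,yd,n in wps:
        g=np.array([x,y,z]); ga=np.radians(yd)
        for i in range(n):
            k=n-i; st=(g-p)/k; a=np.arctan2(R[1,2],R[0,2]); da=((ga-a+np.pi)%(2*np.pi)-np.pi)/k
            r=np.round([*(R.T@st),-da],4); out.append(r)
            p=p+R@r[:3]; R=R@Ro.from_rotvec([r[3],0,0]).as_matrix()
    print("; ".join(" ".join(f"{v:g}" for v in r) for r in out), len(out))
def st():
    T=pose();o=get_obs();np.set_printoptions(precision=4,suppress=True)
    print("t",round(o["clock"],2),"p",T[:3,3],"yaw",round(np.degrees(yaw(T)),2),"xaxis",T[:3,0],"F",o["ft_force"],"g",round(o["grip_width"],3),"q",o["joint_pos"])
E
python3 -c "
from h import *
plan([(.5324,.2974,.06,62.4,4),(.5324,.2974,.034,62.4,5)])"
```

```text
0.0043 0.0027 0.0015 -0.0049; 0.0043 0.0027 0.0015 -0.0049; 0.0043 0.0027 0.0014 -0.0049; 0.0044 0.0027 0.0015 -0.005; 0.0052 0.0001 -0 0; 0.0052 0.0001 -0 0; 0.0052 0.0001 -0 0; 0.0052 0 -0 0; 0.0052 0.0001 -0 0 9
```

>>> play_rows --increments "0.0045 0.003 0.0015 -0.005; 0.0045 0.003 0.0015 -0.005; 0.0045 0.003 0.0015 -0.005; 0.0045 0.003 0.0015 -0.005; 0.005 0 0 0; 0.005 0 0 0; 0.005 0 0 0; 0.005 0 0 0; 0 0 0 0"

```text
clock: 5.6
position: [0.532, 0.2999, 0.0383]
ee_rot: [-0.371, 0.601, 0.363, 0.608]
ft_force: [0.8, 0.0, 0.1]
grip_width: 0.599
```

```bash
python3 -c "
from h import *
st();T=pose();c=camera('wrist');cv2.imwrite('pics/w4.png',c['img'])
plan([(.5324,.2974,.034,62.4,4)])"
```

```text
t 5.6 p [0.532  0.2999 0.0383] yaw 62.54 xaxis [ 0.0151 -0.0047 -0.9999] F [0.8175 0.0085 0.1069] g 0.599 q [ 0.0135  0.6189 -0.7925  1.6765  0.5113  1.0525  0.1474]
0.0012 -0.0003 -0.0005 0.0006; 0.0012 -0.0004 -0.0006 0.0006; 0.0011 -0.0003 -0.0005 0.0006; 0.0012 -0.0004 -0.0006 0.0006 4
```

View pics/w4.png

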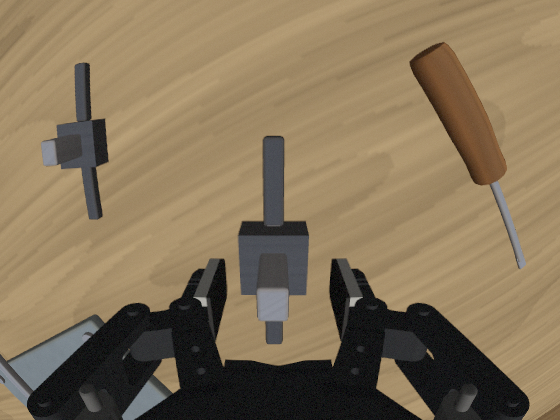

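The stem sits between the pads at about (272,300), close to centred. I'll apply the small correction and close.

>>> play_rows --increments "0.0015 -0.0005 -0.0005 0; 0.0015 -0.0005 -0.0005 0; 0.001 0 -0.0005 0; 0 0 0 0; 0 0 0 0"

```text
clock: 6.15
position: [0.533, 0.298, 0.035]
ee_rot: [-0.371, 0.6, 0.363, 0.609]
ft_force: [-0.1, 0.2, 0.2]
grip_width: 0.6
```

>>> play_rows --increments "0 0 0 0; 0 0 0 0; 0 0 0 0; 0 0 0 0; 0 0 0 0; 0 0 0 0; 0 0 0 0; 0 0 0 0" --hand 1 --squeeze 50

```text
clock: 6.95
position: [0.533, 0.298, 0.0352]
ee_rot: [-0.371, 0.6, 0.363, 0.609]
ft_force: [0.5, -0.2, -0.6]
grip_width: 0.146
```

```bash
python3 -c "
from h import *
st();T=pose();c=camera('wrist');cv2.imwrite('pics/w5.png',c['img'])"
```

```text
t 6.95 p [0.533  0.298  0.0352] yaw 62.51 xaxis [ 0.0167 -0.0041 -0.9999] F [ 0.5044 -0.218  -0.6318] g 0.146 q [ 0.0153  0.6216 -0.7899  1.6797  0.5148  1.0455  0.1477]
```

View pics/w5.png

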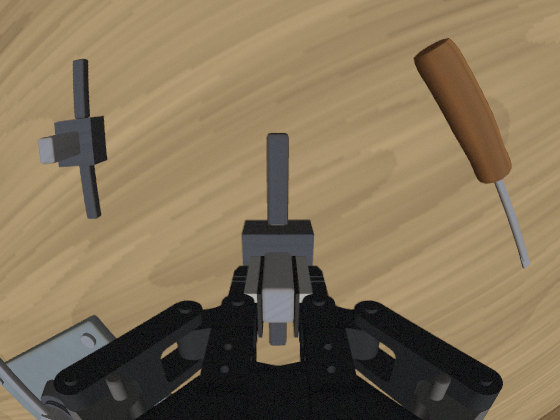

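Gripped: opening 0.146, key centred. Now lifting and travelling to the screw.

>>> play_rows --increments "0.0 0 0 0; -0.015 0 0 0; -0.025 0 0 0; -0.025 0 0 0; -0.025 0 0 0; -0.025 0 0 0; -0.01 0 0 0; 0 0 0 0"

```text
clock: 7.8
position: [0.5293, 0.2987, 0.1684]
ee_rot: [-0.371, 0.6, 0.363, 0.608]
ft_force: [-0.0, 0.2, -1.7]
grip_width: 0.155
```

```bash
python3 -c "
from h import *
st();plan([(.584,.0507,.165,2.4,18)])"
```

```text
t 7.8 p [0.5293 0.2987 0.1684] yaw 62.61 xaxis [ 0.0149 -0.0043 -0.9999] F [-0.0406  0.2458 -1.7089] g 0.155 q [ 0.074   0.4743 -0.8723  1.5746  0.3898  1.2628  0.2317]
0.0003 -0.009 -0.0108 0.0584; 0.0003 -0.0097 -0.0103 0.0584; 0.0003 -0.0102 -0.0097 0.0584; 0.0003 -0.0108 -0.0091 0.0584; 0.0003 -0.0113 -0.0085 0.0584; 0.0003 -0.0118 -0.0078 0.0584; 0.0003 -0.0122 -0.0071 0.0584; 0.0003 -0.0126 -0.0063 0.0584; 0.0003 -0.0129 -0.0056 0.0584; 0.0003 -0.0133 -0.0048 0.0584; 0.0003 -0.0135 -0.0041 0.0584; 0.0003 -0.0137 -0.0033 0.0584; 0.0003 -0.0139 -0.0024 0.0584; 0.0003 -0.014 -0.0016 0.0583; 0.0003 -0.0141 -0.0008 0.0584; 0.0003 -0.0141 -0 0.0583; 0.0003 -0.0141 0.0008 0.0584; 0.0002 -0.0141 0.0016 0.0583 18
```

>>> play_rows --increments "0 -0.009 -0.011 0.058; 0 -0.01 -0.01 0.058; 0 -0.01 -0.01 0.058; 0 -0.011 -0.009 0.058; 0 -0.011 -0.0085 0.058; 0 -0.012 -0.008 0.058; 0 -0.012 -0.007 0.058; 0 -0.0125 -0.0065 0.058; 0 -0.013 -0.0055 0.058; 0 -0.0135 -0.005 0.058; 0 -0.0135 -0.004 0.058; 0 -0.0135 -0.0035 0.058; 0 -0.014 -0.0025 0.058; 0 -0.014 -0.0015 0.058; 0 -0.014 -0.001 0.058; 0 -0.014 0 0.058; 0 -0.014 0.001 0.058; 0 -0.014 0.0015 0.058; 0 0 0 0; 0 0 0 0"

```text
clock: 9.8
position: [0.5632, 0.0024, 0.147]
ee_rot: [0.023, 0.714, -0.036, 0.699]
ft_force: [0.1, 0.1, -1.6]
grip_width: 0.152
```

```bash
python3 -c "
from h import *
st();plan([(.584,.0507,.165,2.4,4)])
for n in ('wrist','side','scene'):
  c=camera(n);i=c['img']
  if n=='side': i=cv2.resize(i[165:285,160:300],None,fx=5,fy=5,interpolation=cv2.INTER_CUBIC)
  if n=='scene': i=cv2.resize(i[150:270,260:380],None,fx=5,fy=5,interpolation=cv2.INTER_CUBIC)
  cv2.imwrite(f'pics/6{n}.png',i)
"
```

```text
t 9.8 p [0.5632 0.0024 0.147 ] yaw -4.79 xaxis [-0.0208 -0.0166 -0.9996] F [ 0.0876  0.1203 -1.5572] g 0.152 q [ 0.3964  0.3412 -0.5869  1.6994  0.2153  1.1867 -0.3332]
-0.0048 0.0124 0.0041 -0.0314; -0.0048 0.0122 0.0045 -0.0313; -0.0048 0.0121 0.0048 -0.0314; -0.0049 0.012 0.0053 -0.0313 4
```

View pics/6wrist.png

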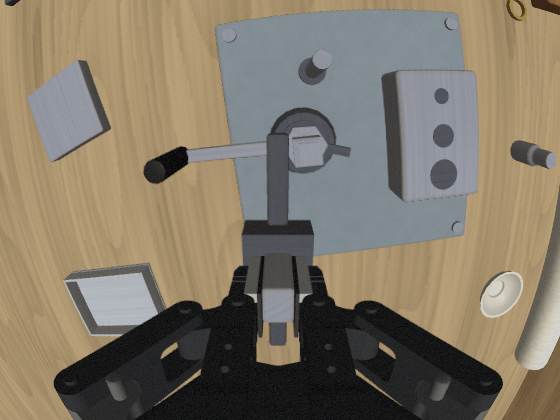

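View pics/6side.png

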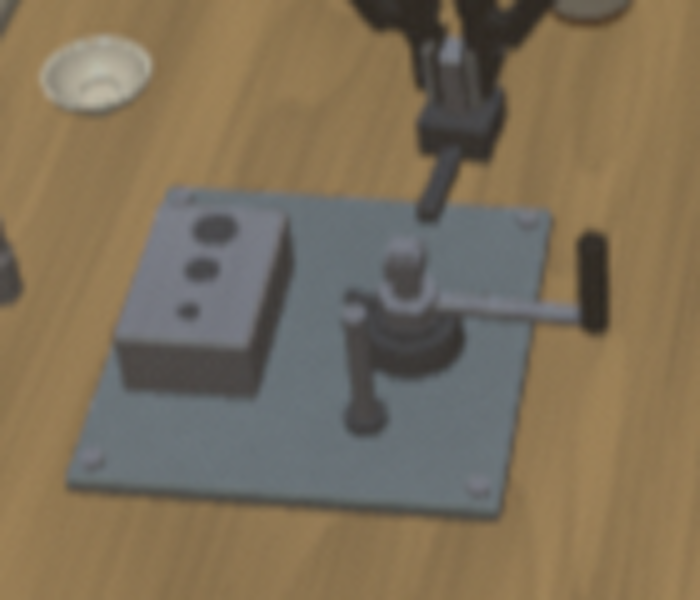

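View pics/6scene.png

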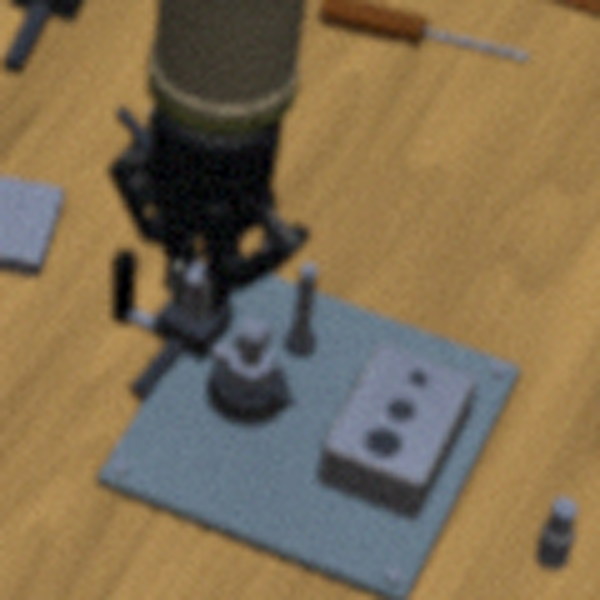

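The arm overshot, but nothing was touched. That gives a near-vertical wrist view of the screw at about (307,147), so I'll measure precisely from it.

```bash
python3 -c "
from h import *
i=cv2.imread('pics/6wrist.png');cv2.imwrite('pics/6wz.png',cv2.resize(i[40:190,240:360],None,fx=4,fy=4,interpolation=cv2.INTER_CUBIC)[:600])
i=cv2.imread('pics/6wrist.png');cv2.imwrite('pics/6wk.png',cv2.resize(i[120:360,220:340],None,fx=2.5,fy=2.5,interpolation=cv2.INTER_CUBIC)[:600])"
```

```text
(no output)
```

View pics/6wz.png

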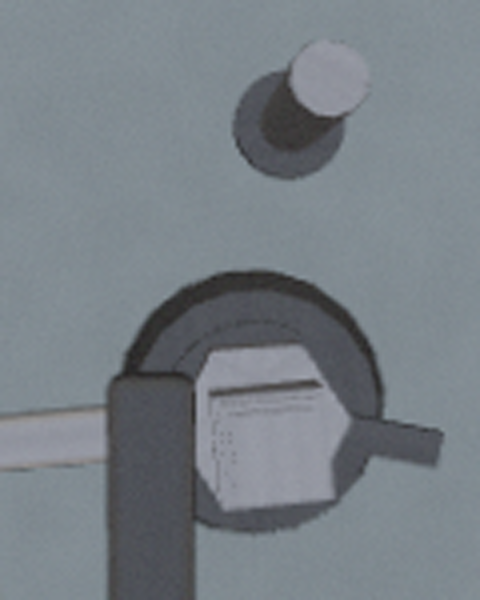

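View pics/6wk.png

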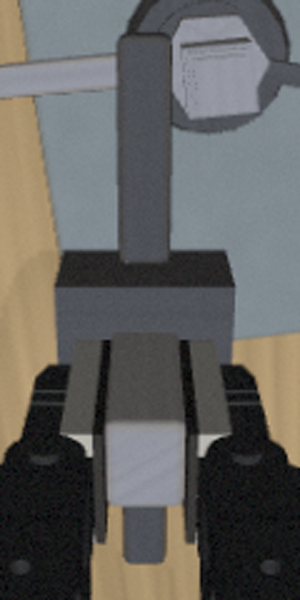

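```bash
python3 -c "
from h import *
np.set_printoptions(precision=4,suppress=True)
T=pose();c=camera('wrist');st()
def tp(u,v,tx):
  o,d=wray(c,np.eye(4),u,v); return o+d*(tx-o[0])/d[0]
k=lambda x,y:(220+x/2.5,120+y/2.5)
print('bar ends',tp(*k(144,33),.0252),tp(*k(145,562),.0252))
print('block near edge',tp(*k(60,287),.0142),tp(*k(235,287),.0142))
print('stem top',tp(*k(105,423),-.0218),tp(*k(184,423),-.0218),tp(*k(105,508),-.0218),tp(*k(184,505),-.0218))
q=lambda x,y:(240+x/4,40+y/4)
C=[wplane(c,T,*q(*p),.076) for p in [(210,390),(322,381),(337,498),(222,510)]]
print('screw corners',np.array(C),np.mean(C,0)); 
for i in range(4):
  d=C[(i+1)%4]-C[i]; print(np.linalg.norm(d),np.degrees(np.arctan2(d[1],d[0])))
p=wplane(c,T,*q(330,78),.088);s=np.mean(C,0); print('post',p,p-s, np.degrees(np.arctan2(*(p-s)[1::-1])-np.arctan2(56,14)))
kb=wplane(c,T,155,173,.09);print('knob',kb)
"

```

```text
t 10.0 p [0.5636 0.0038 0.1476] yaw -4.63 xaxis [-0.0198 -0.0165 -0.9997] F [ 0.791  -1.0708 -1.3366] g 0.153 q [ 0.395   0.341  -0.5882  1.6984  0.2155  1.1869 -0.3328]
bar ends [ 0.0252  0.0667 -0.0004] [ 0.0252 -0.0633 -0.0002]
block near edge [ 0.0142  0.0179 -0.0171] [0.0142 0.0179 0.0176]
stem top [-0.0218  0.0088 -0.0067] [-0.0218  0.0088  0.0061] [-0.0218 -0.0088 -0.0071] [-0.0218 -0.0081  0.0065]
screw corners [[0.5758 0.0619 0.076 ]
 [0.5935 0.0622 0.076 ]
 [0.5949 0.0432 0.076 ]
 [0.5763 0.0425 0.076 ]] [0.5851 0.0524 0.076 ]
0.017702859378865645 0.8703694426295915
0.019047531708856317 -85.7914384067701
0.01858148598988915 -177.8428417713232
0.019433916430030833 91.56377439320349
post [0.5965 0.1085 0.088 ] [0.0114 0.0561 0.012 ] 2.55986393764089
knob [0.4878 0.0499 0.09  ]
```

```bash
python3 -c "
from h import *
plan([(.5852,.0504,.15,2.5,7)])
"

```

```text
-0.0005 0.0069 0.0025 -0.0178; -0.0005 0.0068 0.0027 -0.0178; -0.0005 0.0068 0.0028 -0.0178; -0.0005 0.0067 0.0029 -0.0177; -0.0005 0.0067 0.003 -0.0178; -0.0005 0.0066 0.0031 -0.0177; -0.0006 0.0066 0.0032 -0.0178 7
```

>>> play_rows --increments "0 0.007 0.0025 -0.018; 0 0.007 0.0025 -0.018; 0 0.007 0.003 -0.018; 0 0.0065 0.003 -0.018; 0 0.0065 0.003 -0.018; 0 0.006 0.003 -0.018; 0 0.004 0.002 -0.01; 0 0 0 0; 0 0 0 0"

```text
clock: 10.9
position: [0.5856, 0.0549, 0.1464]
ee_rot: [-0.024, 0.714, 0.014, 0.7]
ft_force: [-0.1, -0.1, -2.0]
grip_width: 0.155
```

```bash
python3 -c "
from h import *
st();plan([(.5852,.0504,.14,2.5,4)])
"

```

```text
t 10.9 p [0.5856 0.0549 0.1464] yaw 3.09 xaxis [-0.0194 -0.0149 -0.9997] F [-0.1419 -0.1411 -1.992 ] g 0.155 q [ 0.3196  0.4035 -0.6197  1.6321  0.2563  1.2093 -0.3049]
0.0016 -0.0011 -0.0001 0.0026; 0.0016 -0.0011 -0.0001 0.0026; 0.0017 -0.0011 -0.0001 0.0025; 0.0016 -0.0011 -0.0002 0.0026 4
```

>>> play_rows --increments "0.004 -0.0011 0 0.0025; 0.004 -0.0011 0 0.0025; 0.004 -0.0011 0 0.0025; 0.004 -0.0011 0 0.0025; 0.004 0 0 0; 0.002 0 0 0; 0 0 0 0; 0 0 0 0"

```text
clock: 11.7
position: [0.5849, 0.0478, 0.1219]
ee_rot: [-0.02, 0.714, 0.009, 0.7]
ft_force: [-0.6, -0.6, -2.3]
grip_width: 0.155
```

```bash
python3 -c "
from h import *
st();plan([(.5852,.0504,.12,2.5,3)])
for n in ('wrist','side','scene'):
  c=camera(n);i=c['img']
  if n=='side': i=cv2.resize(i[165:285,160:300],None,fx=5,fy=5,interpolation=cv2.INTER_CUBIC)
  if n=='scene': i=cv2.resize(i[150:270,260:380],None,fx=5,fy=5,interpolation=cv2.INTER_CUBIC)
  cv2.imwrite(f'pics/7{n}.png',i)
"
```

```text
t 11.7 p [0.5849 0.0478 0.1219] yaw 2.3 xaxis [-0.0205 -0.0159 -0.9997] F [-0.6152 -0.5867 -2.3035] g 0.155 q [ 0.3219  0.4249 -0.6083  1.6589  0.2706  1.1652 -0.3182]
0.0006 0.0009 0.0002 -0.0012; 0.0006 0.0009 0.0001 -0.0012; 0.0007 0.0008 0.0002 -0.0011 3
```

View pics/7wrist.png

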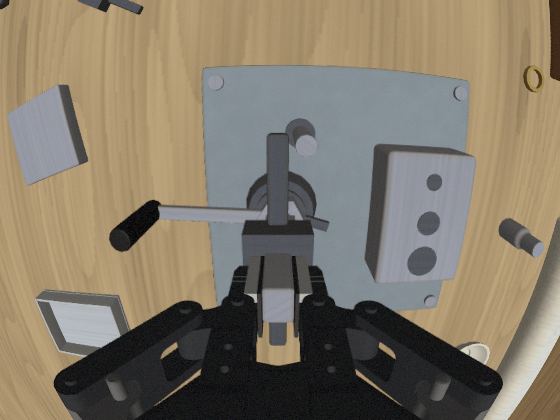

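View pics/7side.png

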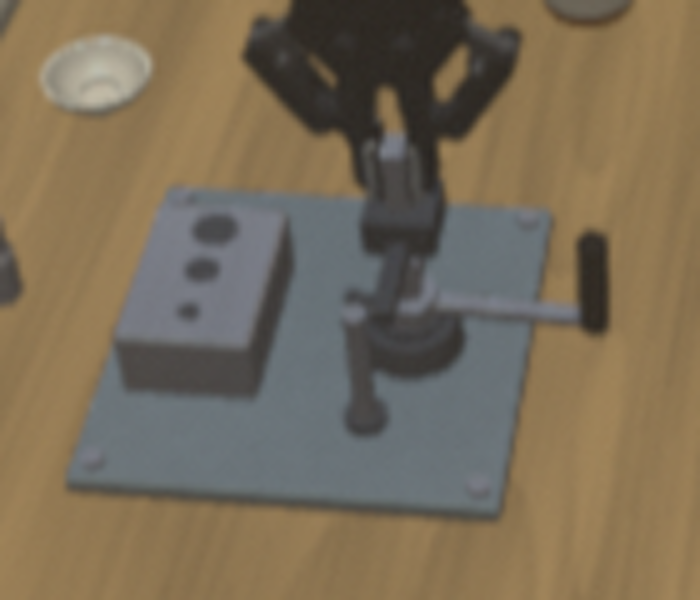

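View pics/7scene.png

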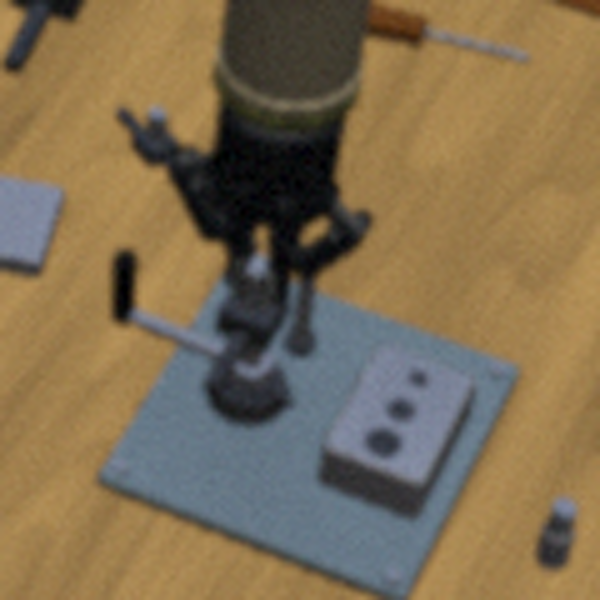

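The key hovers over the screw head with the bar left of the post (wrist: bar at x≈278, post top at (305,145)). I'll nudge +y and begin lowering.

>>> play_rows --increments "0 0.0008 0.0001 -0.001; 0 0.0008 0.0001 -0.001; 0.001 0.0008 0.0002 -0.001; 0.002 0 0 0; 0.002 0 0 0; 0.002 0 0 0; 0 0 0 0; 0 0 0 0"

```text
clock: 12.65
position: [0.5853, 0.0506, 0.1147]
ee_rot: [-0.021, 0.714, 0.01, 0.7]
ft_force: [-0.9, -0.1, -2.7]
grip_width: 0.154
```

```bash
python3 -c "
from h import *
st();plan([(.5852,.0504,.105,2.5,4)])
"
```

```text
t 12.65 p [0.5853 0.0506 0.1147] yaw 2.51 xaxis [-0.0197 -0.0158 -0.9997] F [-0.9022 -0.144  -2.6567] g 0.154 q [ 0.316   0.4338 -0.6073  1.6644  0.2772  1.1521 -0.3237]
0.0024 -0 0 0; 0.0024 -0 0 0; 0.0024 -0 0.0001 0.0001; 0.0025 -0 0 0 4
```

>>> play_rows --increments "0.002 0 0 0; 0.002 0 0 0; 0.002 0 0 0; 0.002 0 0 0; 0 0 0 0"

```text
clock: 13.15
position: [0.5852, 0.0504, 0.106]
ee_rot: [-0.021, 0.714, 0.01, 0.7]
ft_force: [0.1, 0.7, -1.6]
grip_width: 0.155
```

```bash
python3 -c "
from h import *
st()
"
```

```text
t 13.15 p [0.5852 0.0504 0.106 ] yaw 2.49 xaxis [-0.0194 -0.0158 -0.9997] F [ 0.1456  0.6894 -1.5686] g 0.155 q [ 0.3139  0.4428 -0.6044  1.6724  0.2834  1.1363 -0.3282]
```

>>> play_rows --increments "0.002 0 0 0; 0.002 0 0 0; 0.0015 0 0 0; 0.001 0 0 0; 0 0 0 0"

```text
clock: 13.65
position: [0.5854, 0.0504, 0.1003]
ee_rot: [-0.021, 0.714, 0.01, 0.7]
ft_force: [0.8, 0.5, -1.5]
grip_width: 0.156
```

```bash
python3 -c "
from h import *
st()
for n in ('wrist','side'):
  c=camera(n);i=c['img']
  if n=='side': i=cv2.resize(i[165:285,160:300],None,fx=5,fy=5,interpolation=cv2.INTER_CUBIC)
  cv2.imwrite(f'pics/8{n}.png',i)
"
```

```text
t 13.65 p [0.5854 0.0504 0.1003] yaw 2.5 xaxis [-0.0185 -0.0161 -0.9997] F [ 0.8149  0.5255 -1.5241] g 0.156 q [ 0.3118  0.449  -0.6023  1.6774  0.2884  1.1255 -0.3318]
```

View pics/8wrist.png

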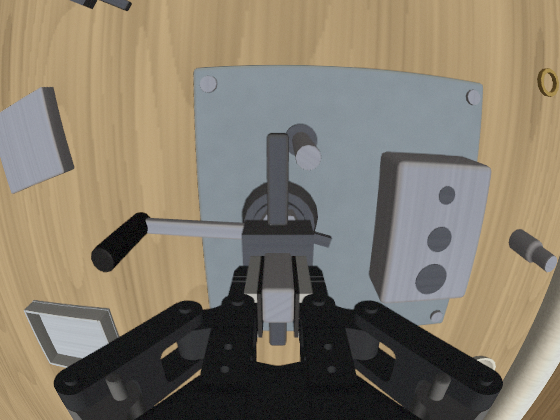

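View pics/8side.png

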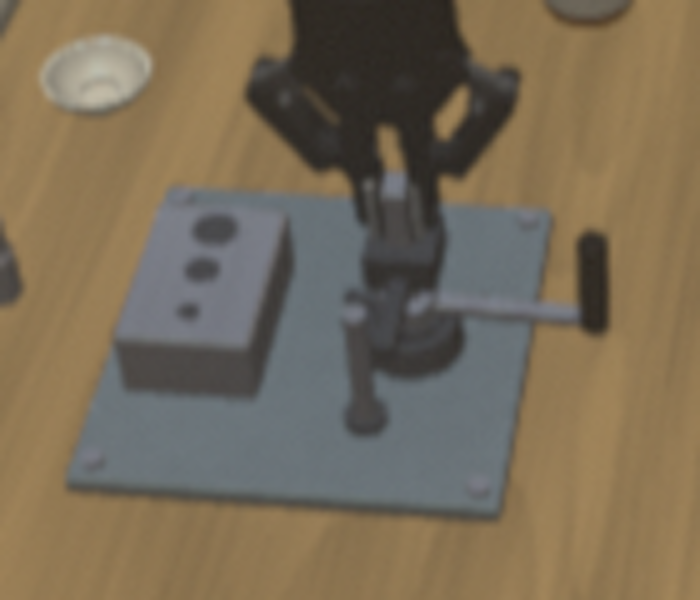

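>>> play_rows --increments "0.001 0 0 0; 0.001 0 0 0; 0 0 0 0"

```text
clock: 14.05
position: [0.5857, 0.0505, 0.1003]
ee_rot: [-0.021, 0.713, 0.01, 0.701]
ft_force: [-0.3, -0.2, -2.1]
grip_width: 0.155
```

>>> play_rows --increments "0 0 0 0; 0 0 0 0; 0 0 0 0; 0 0 0 0; 0 0 0 0" --hand 0.1

```text
clock: 14.55
position: [0.5861, 0.0505, 0.1]
ee_rot: [-0.021, 0.713, 0.01, 0.701]
ft_force: [-0.9, -0.5, -0.1]
grip_width: 0.45
```

```bash
python3 -c "
from h import *
st()
c=camera('wrist');cv2.imwrite(f'pics/9wrist.png',c['img'])
c=camera('side');cv2.imwrite('pics/9side.png',cv2.resize(c['img'][165:285,160:300],None,fx=5,fy=5,interpolation=cv2.INTER_CUBIC))
"
```

```text
t 14.55 p [0.5861 0.0505 0.1   ] yaw 2.48 xaxis [-0.0169 -0.0165 -0.9997] F [-0.8826 -0.4868 -0.1336] g 0.45 q [ 0.3111  0.4494 -0.6019  1.6774  0.2896  1.1237 -0.3329]
```

View pics/9wrist.png

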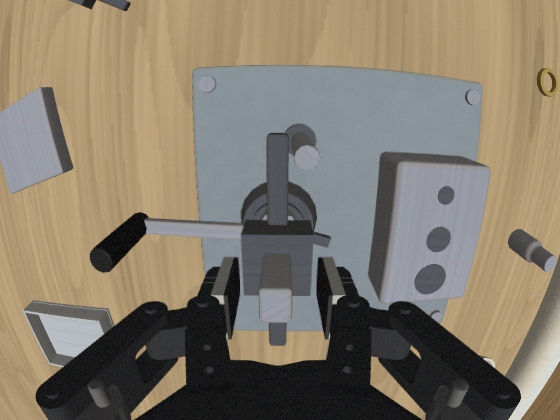

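View pics/9side.png

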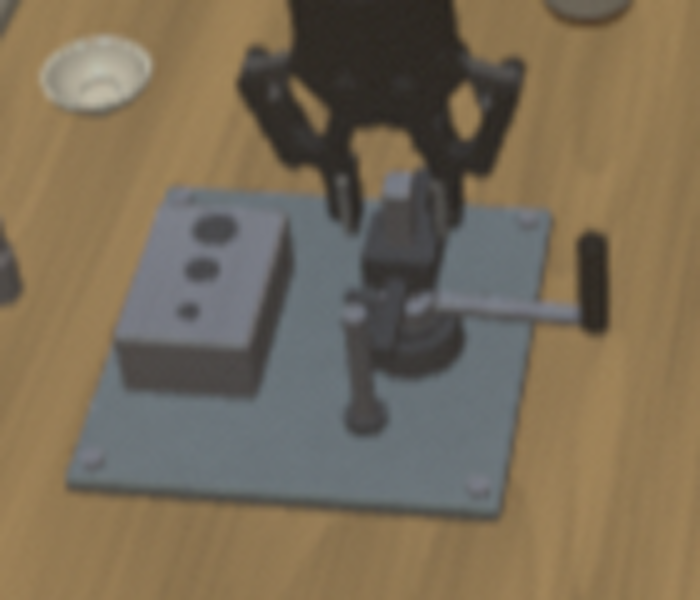

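Fz dropped to about 0 after release, so the key rests on the screw, with its bar beside the post. Next I'll rise and go over to the knob at about (0.4895, 0.0505).

>>> play_rows --increments "-0.006 0 0 0; -0.012 0 0 0; -0.016 0 0 0; -0.016 0 0 0; -0.016 0 0 0; -0.01 0 0 0; 0 0 0 0; 0 0 0 0"

```text
clock: 15.45
position: [0.5879, 0.0523, 0.184]
ee_rot: [-0.021, 0.712, 0.01, 0.702]
ft_force: [0.7, -0.1, -0.1]
grip_width: 0.453
```

```bash
python3 -c "
from h import *
st()
plan([(.4895,.0505,.19,92,14)])
c=camera('wrist');cv2.imwrite(f'pics/10wrist.png',c['img'])
"
```

```text
t 15.45 p [0.5879 0.0523 0.184 ] yaw 2.51 xaxis [-0.0141 -0.0161 -0.9998] F [ 0.7424 -0.1436 -0.0842] g 0.453 q [ 0.328   0.3704 -0.625   1.5896  0.2358  1.2731 -0.2944]
-0.0003 0.0002 -0.007 -0.1116; -0.0003 0.001 -0.007 -0.1116; -0.0003 0.0017 -0.0068 -0.1116; -0.0003 0.0025 -0.0066 -0.1115; -0.0003 0.0032 -0.0063 -0.1116; -0.0003 0.0039 -0.0059 -0.1115; -0.0004 0.0045 -0.0054 -0.1115; -0.0003 0.0051 -0.0049 -0.1116; -0.0004 0.0056 -0.0043 -0.1115; -0.0003 0.006 -0.0036 -0.1115; -0.0004 0.0064 -0.0029 -0.1115; -0.0003 0.0067 -0.0022 -0.1116; -0.0004 0.0068 -0.0015 -0.1115; -0.0003 0.007 -0.0007 -0.1115 14
```

View pics/10wrist.png

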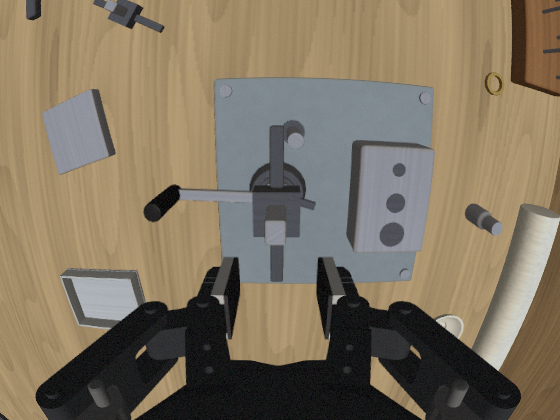

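The key stays upright on the screw with its bar beside the post at (293,135). Moving over the knob now.

>>> play_rows --increments "-0.001 0 -0.006 -0.09; -0.001 0.001 -0.006 -0.09; -0.001 0.001 -0.006 -0.09; -0.001 0.002 -0.006 -0.09; -0.001 0.0025 -0.006 -0.09; -0.001 0.003 -0.0055 -0.09; -0.001 0.0035 -0.005 -0.09; -0.001 0.004 -0.0045 -0.09; -0.001 0.0045 -0.004 -0.09; -0.001 0.005 -0.0035 -0.09; -0.001 0.005 -0.003 -0.09; -0.001 0.0055 -0.0025 -0.09; 0 0.0055 -0.002 -0.09; 0 0.006 -0.001 -0.09; 0 0.006 -0.001 -0.09; 0 0.006 0 -0.08; 0 0 0 0; 0 0 0 0"

```text
clock: 17.3
position: [0.4797, 0.0542, 0.1842]
ee_rot: [-0.485, 0.523, 0.495, 0.496]
ft_force: [-0.2, -0.9, 0.8]
grip_width: 0.45
```

```bash
python3 -c "
from h import *
st()
plan([(.4895,.0505,.15,92,5)])
c=camera('wrist');cv2.imwrite(f'pics/11wrist.png',c['img'])
T=pose();print(wproj(c,T,[.4895,.0505,.096]))
"
```

```text
t 17.3 p [0.4797 0.0542 0.1842] yaw 87.77 xaxis [-0.0371 -0.0157 -0.9992] F [-0.2068 -0.8554  0.8329] g 0.45 q [ 0.6075  0.1781 -0.8856  1.8317  0.151   1.2404  1.2064]
0.0068 -0.0022 -0.0005 -0.0148; 0.0068 -0.0022 -0.0006 -0.0147; 0.0067 -0.0022 -0.0006 -0.0148; 0.0068 -0.0023 -0.0006 -0.0147; 0.0067 -0.0022 -0.0007 -0.0148 5
[274.7589 236.2403]
```

View pics/11wrist.png

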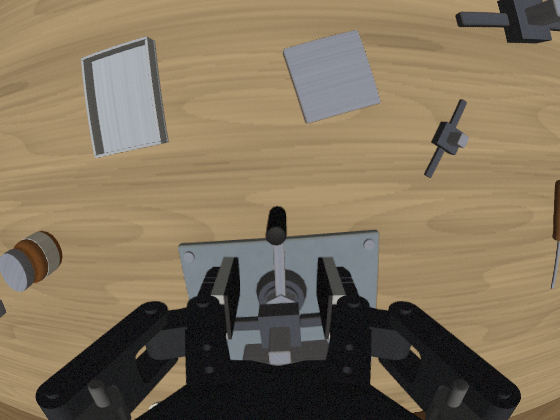

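The predicted knob top (275,236) matches the image at about (277,238). Descending around the knob.

>>> play_rows --increments "0.006 -0.002 -0.0005 -0.014; 0.007 -0.002 -0.0005 -0.014; 0.007 -0.002 -0.0005 -0.014; 0.007 -0.002 -0.0005 -0.014; 0.007 -0.002 -0.0005 -0.012; 0 0 0 0; 0 0 0 0"

```text
clock: 18.05
position: [0.4893, 0.0508, 0.1453]
ee_rot: [-0.501, 0.505, 0.514, 0.479]
ft_force: [0.6, 0.7, 0.4]
grip_width: 0.448
```

```bash
python3 -c "
from h import *
st()
plan([(.4895,.0505,.073,92,11)])
c=camera('wrist');cv2.imwrite(f'pics/12wrist.png',c['img'])
T=pose();print(wproj(c,T,[.4895,.0505,.096]))
"
```

```text
t 18.05 p [0.4893 0.0508 0.1453] yaw 91.82 xaxis [-0.0393 -0.0144 -0.9991] F [0.562  0.7069 0.3999] g 0.448 q [ 0.5874  0.2538 -0.8769  1.8532  0.2141  1.1748  1.2369]
0.0066 -0.0003 0.0001 -0.0003; 0.0066 -0.0003 0.0001 -0.0003; 0.0066 -0.0003 0.0001 -0.0003; 0.0066 -0.0003 0 -0.0003; 0.0065 -0.0003 0.0001 -0.0003; 0.0066 -0.0003 0 -0.0003; 0.0065 -0.0002 0.0001 -0.0003; 0.0066 -0.0003 0 -0.0003; 0.0065 -0.0002 0.0001 -0.0003; 0.0066 -0.0003 0 -0.0002; 0.0065 -0.0002 0.0001 -0.0003 11
[277.781  243.6137]
```

View pics/12wrist.png

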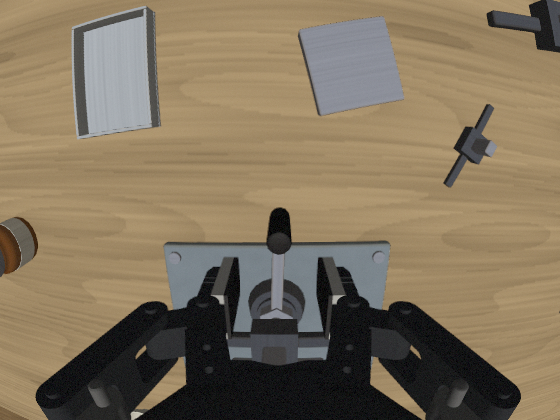

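>>> play_rows --increments "0.006 -0.0003 0 0; 0.0065 -0.0003 0 0; 0.0065 -0.0003 0 0; 0.0065 -0.0003 0 0; 0.0065 -0.0003 0 0; 0.0065 -0.0003 0 0; 0.0065 -0.0003 0 0; 0.0065 -0.0003 0 0; 0.0065 -0.0003 0 0; 0.006 -0.0003 0 0; 0.004 0 0 0; 0 0 0 0; 0 0 0 0"

```text
clock: 19.4
position: [0.4896, 0.0498, 0.0712]
ee_rot: [-0.501, 0.505, 0.514, 0.479]
ft_force: [0.1, -0.0, -0.6]
grip_width: 0.451
```

```bash
python3 -c "
from h import *
st()
c=camera('wrist');cv2.imwrite(f'pics/13wrist.png',c['img'])
T=pose();print(wproj(c,T,[.4895,.0505,.096]))
"
```

```text
t 19.4 p [0.4896 0.0498 0.0712] yaw 91.79 xaxis [-0.0391 -0.0147 -0.9991] F [ 0.118  -0.0215 -0.5505] g 0.451 q [ 0.5365  0.3599 -0.8365  1.9208  0.3123  1.039   1.1613]
[277.605  308.6488]
```

View pics/13wrist.png

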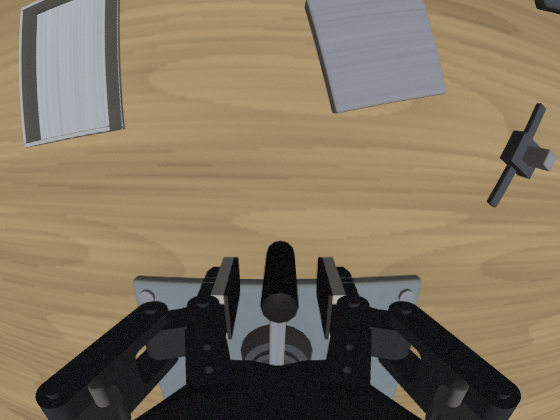

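The knob stands centred between the pads at (280,305). I'll cage it with a slightly open gripper, no squeeze, and swing along the arc through the surely free part first.

>>> play_rows --increments "0 0 0 0; 0 0 0 0; 0 0 0 0; 0 0 0 0" --hand 0.5

```text
clock: 19.85
position: [0.4902, 0.0497, 0.0721]
ee_rot: [-0.502, 0.505, 0.513, 0.479]
ft_force: [-0.3, -0.4, 0.2]
grip_width: 0.252
```

>>> play_rows --increments "0 0 0.0025 0.02; 0 -0.0001 0.004 0.042; 0 -0.0001 0.004 0.042; 0 -0.0001 0.004 0.042; 0 -0.0001 0.004 0.042; 0 -0.0001 0.004 0.042; 0 -0.0001 0.004 0.042; 0 0 0 0; 0 0 0 0"

```text
clock: 20.75
position: [0.4935, 0.0772, 0.0718]
ee_rot: [-0.428, 0.574, 0.435, 0.547]
ft_force: [0.4, -0.6, 0.2]
grip_width: 0.246
```

```bash
cat >> h.py <<'E'
C0=np.array([.5845,.0508])
def arc():
    st(); T=pose(); v=T[:2,3]-C0; a=np.degrees(np.arctan2(v[1],v[0]))%360
    F=get_obs()["ft_force"]; ph=np.radians(a); tz=T[:3,2]
    print("phi",round(a,2),"r",round(np.hypot(*v)*1e3,1),"yaw want",round(a-90,2),"Ftool",T[:3,:3].T@F)
E
python3 -c "
from h import *
arc()
c=camera('wrist');cv2.imwrite(f'pics/14wrist.png',c['img'])
"
```

```text
t 20.75 p [0.4935 0.0772 0.0718] yaw 75.17 xaxis [-0.0367 -0.0159 -0.9992] F [ 0.3819 -0.5929  0.1701] g 0.246 q [ 0.4415  0.361  -0.7912  1.905   0.2998  1.0386  0.8291]
phi 163.84 r 94.8 yaw want 73.84 Ftool [-0.1746 -0.5157 -0.4795]
```

View pics/14wrist.png

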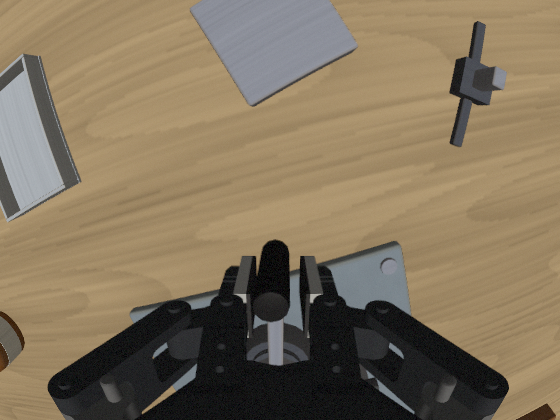

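The knob follows against the left pad, with radius 94.8 mm and force about 0.5 N. From here I go in safe 6–7 mm calls.

>>> play_rows --increments "0 0 0.002 0.024; 0 -0.0001 0.003 0.032; 0 -0.0001 0.003 0.032; 0 0 0.0015 0.016; 0 0 0.0015 0.016; 0 0 0.0015 0.016; 0 0 0.0015 0.016; 0 0 0 0"

```text
clock: 21.6
position: [0.4983, 0.0899, 0.0714]
ee_rot: [-0.382, 0.608, 0.386, 0.58]
ft_force: [-0.1, -0.4, 0.3]
grip_width: 0.249
```

```bash
python3 -c "
from h import *
arc()"
```

```text
t 21.6 p [0.4983 0.0899 0.0714] yaw 65.8 xaxis [-0.0371 -0.0163 -0.9992] F [-0.0658 -0.4157  0.3493] g 0.249 q [ 0.3902  0.3697 -0.7624  1.8885  0.2968  1.0414  0.6469]
phi 155.58 r 94.6 yaw want 65.58 Ftool [-0.3398 -0.1012 -0.4165]
```

>>> play_rows --increments "0 0 0.0016 0.016; 0 0 0.0016 0.017; 0 0 0.0016 0.017; 0 0 0.0016 0.017; 0 0 0 0"

```text
clock: 22.1
position: [0.5013, 0.0961, 0.0712]
ee_rot: [-0.36, 0.622, 0.364, 0.593]
ft_force: [0.1, 0.0, -0.2]
grip_width: 0.251
```

```bash
python3 -c "
from h import *
arc()"
```

```text
t 22.1 p [0.5013 0.0961 0.0712] yaw 61.61 xaxis [-0.0372 -0.0164 -0.9992] F [ 0.1375  0.0276 -0.1665] g 0.251 q [ 0.366   0.3756 -0.7489  1.8788  0.2963  1.0432  0.5648]
phi 151.45 r 94.7 yaw want 61.45 Ftool [ 0.1608 -0.1119  0.0949]
```

>>> play_rows --increments "0 0 0.0017 0.017; 0 0 0.0016 0.017; 0 0 0.0016 0.017; 0 0 0.0016 0.017; 0 0 0 0"

```text
clock: 22.6
position: [0.5048, 0.1023, 0.0709]
ee_rot: [-0.338, 0.635, 0.34, 0.606]
ft_force: [-0.5, -0.2, 1.1]
grip_width: 0.252
```

```bash
python3 -c "
from h import *
arc()
c=camera('wrist');cv2.imwrite(f'pics/15wrist.png',c['img'])"
```

```text
t 22.6 p [0.5048 0.1023 0.0709] yaw 57.37 xaxis [-0.0374 -0.0164 -0.9992] F [-0.4838 -0.2181  1.1314] g 0.252 q [ 0.3415  0.3826 -0.735   1.8676  0.2961  1.0455  0.4821]
phi 147.15 r 94.9 yaw want 57.15 Ftool [-1.1088  0.315  -0.4827]
```

View pics/15wrist.png

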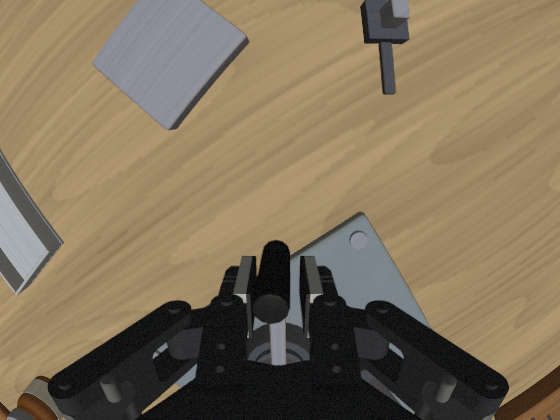

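>>> play_rows --increments "0 0 0.0016 0.017; 0 0 0.0016 0.017; 0 0 0.0016 0.017; 0 0 0.0015 0.016; 0 0 0 0"

```text
clock: 23.15
position: [0.5085, 0.1078, 0.0706]
ee_rot: [-0.316, 0.647, 0.317, 0.618]
ft_force: [1.6, -0.8, -0.0]
grip_width: 0.252
```

>>> play_rows --increments "0 0 0.0016 0.017; 0 0 0.0016 0.017; 0 0 0.0016 0.017; 0 0 0.0015 0.016; 0 0 0 0"

```text
clock: 23.65
position: [0.5128, 0.1131, 0.0704]
ee_rot: [-0.293, 0.658, 0.293, 0.629]
ft_force: [-0.3, -1.0, 0.8]
grip_width: 0.253
```

```bash
python3 -c "
from h import *
arc()"
```

```text
t 23.65 p [0.5128 0.1131 0.0704] yaw 49.02 xaxis [-0.0376 -0.0165 -0.9992] F [-0.291  -0.9613  0.7713] g 0.253 q [ 0.2951  0.398  -0.7061  1.843   0.2958  1.0507  0.3231]
phi 139.0 r 95.0 yaw want 49.0 Ftool [-0.7439 -0.3977 -0.9446]
```

Still free (~0.9 N). Continuing.

>>> play_rows --increments "0 0 0.0016 0.017; 0 0 0.0016 0.017; 0 0 0.0016 0.017; 0 0 0.0015 0.016; 0 0 0 0"

```text
clock: 24.15
position: [0.5174, 0.1182, 0.0701]
ee_rot: [-0.27, 0.668, 0.269, 0.639]
ft_force: [-0.0, -1.9, -0.1]
grip_width: 0.252
```

>>> play_rows --increments "0 0 0.0016 0.017; 0 0 0.0016 0.017; 0 0 0.0016 0.017; 0 0 0.0015 0.016; 0 0 0 0"

```text
clock: 24.65
position: [0.5224, 0.123, 0.0698]
ee_rot: [-0.246, 0.678, 0.245, 0.648]
ft_force: [-0.2, -0.2, 0.0]
grip_width: 0.251
```

```bash
python3 -c "
from h import *
arc()"
```

```text
t 24.65 p [0.5224 0.123  0.0698] yaw 40.64 xaxis [-0.0377 -0.0164 -0.9992] F [-0.1777 -0.214   0.0036] g 0.251 q [ 0.2505  0.4157 -0.6758  1.8147  0.2954  1.057   0.1675]
phi 130.74 r 95.2 yaw want 40.74 Ftool [ 0.0066 -0.0467 -0.2741]
```

>>> play_rows --increments "0 -0.0001 0.0016 0.017; 0 0 0.0016 0.017; 0 -0.0001 0.0016 0.017; 0 0 0.0015 0.016; 0 0 0 0"

```text
clock: 25.15
position: [0.5271, 0.1269, 0.0693]
ee_rot: [-0.222, 0.687, 0.22, 0.656]
ft_force: [-1.7, -1.4, 1.0]
grip_width: 0.252
```

```bash
python3 -c "
from h import *
for i in range(4):
  c=camera('wrist' if i==0 else 'side'); arc()
  if i==0: cv2.imwrite('pics/16w.png',c['img'])"
```

```text
t 25.2 p [0.5271 0.1268 0.0693] yaw 36.49 xaxis [-0.0393 -0.0171 -0.9991] F [-2.0094 -1.9341  0.54  ] g 0.249 q [ 0.2296  0.4251 -0.6602  1.7998  0.2948  1.0616  0.0925]
phi 127.06 r 95.3 yaw want 37.06 Ftool [-0.4274 -0.3561 -2.7858]
t 25.25 p [0.5271 0.1268 0.0693] yaw 36.51 xaxis [-0.0392 -0.017  -0.9991] F [-1.6156 -1.0779  2.0329] g 0.245 q [ 0.2298  0.425  -0.6603  1.7999  0.2948  1.0615  0.0928]
phi 127.06 r 95.3 yaw want 37.06 Ftool [-1.9494  0.1134 -2.0228]
t 25.3 p [0.5271 0.1268 0.0693] yaw 36.51 xaxis [-0.0391 -0.017  -0.9991] F [-1.4664 -0.2825  0.746 ] g 0.245 q [ 0.2299  0.425  -0.6603  1.7999  0.2948  1.0614  0.093 ]
phi 127.06 r 95.2 yaw want 37.06 Ftool [-0.6832  0.652  -1.3765]
t 25.35 p [0.5271 0.1268 0.0693] yaw 36.51 xaxis [-0.0391 -0.0169 -0.9991] F [-2.7682 -0.5403  1.1776] g 0.252 q [ 0.23    0.4249 -0.6604  1.8     0.2947  1.0614  0.093 ]
phi 127.06 r 95.2 yaw want 37.06 Ftool [-1.0593  1.2229 -2.593 ]
```

View pics/16w.png

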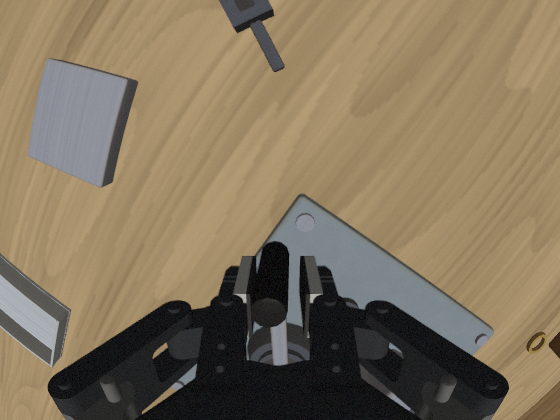

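Static force about 2.2 N, so the nut is just starting to bite at φ≈127°. Small steps with force checks from here.

>>> play_rows --increments "0 0 0.0015 0.012; 0 0 0.0015 0.012; 0 0 0.0015 0.01"

```text
clock: 25.65
position: [0.5301, 0.1293, 0.069]
ee_rot: [-0.211, 0.691, 0.207, 0.66]
ft_force: [-3.8, -2.0, 4.0]
grip_width: 0.255
```

```bash
python3 -c "
from h import *
arc()"
```

```text
t 25.65 p [0.5301 0.1293 0.069 ] yaw 34.41 xaxis [-0.0408 -0.0177 -0.999 ] F [-3.8078 -1.9912  4.0316] g 0.255 q [ 0.2179  0.4319 -0.652   1.7897  0.2952  1.0656  0.0543]
phi 124.75 r 95.5 yaw want 34.75 Ftool [-3.8369  0.542  -4.4388]
```

>>> play_rows --increments "-0.0003 -0.0002 0.0015 0.012; -0.0003 -0.0002 0.0015 0.012; -0.0002 -0.0001 0.001 0.01"

```text
clock: 25.95
position: [0.5332, 0.131, 0.0693]
ee_rot: [-0.199, 0.695, 0.194, 0.663]
ft_force: [-4.5, -3.2, 2.1]
grip_width: 0.248
```

```bash
python3 -c "
from h import *
for i in range(2):
  c=camera('side'); arc()"
```

```text
t 26.0 p [0.5332 0.1311 0.0693] yaw 32.24 xaxis [-0.0429 -0.0184 -0.9989] F [-4.1079 -2.0861  2.5038] g 0.25 q [ 0.2068  0.4382 -0.6434  1.7788  0.2947  1.0712  0.0162]
phi 122.57 r 95.2 yaw want 32.57 Ftool [-2.2863  0.4436 -4.698 ]
t 26.05 p [0.5331 0.131  0.0693] yaw 32.29 xaxis [-0.043  -0.0185 -0.9989] F [-5.2629 -2.1924  2.1811] g 0.248 q [ 0.2069  0.4381 -0.6434  1.779   0.2947  1.0712  0.0171]
phi 122.63 r 95.3 yaw want 32.63 Ftool [-1.9119  0.9726 -5.7149]
```

>>> play_rows --increments "-0.0002 -0.0001 0.0015 0.012; -0.0002 -0.0001 0.0015 0.012; 0 0 0.001 0.008"

```text
clock: 26.35
position: [0.5356, 0.1328, 0.069]
ee_rot: [-0.187, 0.7, 0.182, 0.665]
ft_force: [-6.0, -1.6, 3.0]
grip_width: 0.247
```

```bash
python3 -c "
from h import *
for i in range(3):
  c=camera('wrist'); arc()
cv2.imwrite('pics/17w.png',c['img'])"
```

```text
t 26.4 p [0.5357 0.1328 0.069 ] yaw 30.29 xaxis [-0.046  -0.0195 -0.9988] F [-6.5132 -1.3629  3.1107] g 0.252 q [ 0.1963  0.4447 -0.6354  1.7691  0.2945  1.0766 -0.0187]
phi 120.78 r 95.5 yaw want 30.78 Ftool [-2.7805  2.1256 -6.458 ]
t 26.45 p [0.5356 0.1328 0.0689] yaw 30.33 xaxis [-0.046  -0.0196 -0.9987] F [-6.0883 -1.5239  3.6894] g 0.248 q [ 0.1964  0.4447 -0.6355  1.7693  0.2945  1.0765 -0.018 ]
phi 120.82 r 95.4 yaw want 30.82 Ftool [-3.3746  1.7801 -6.2004]
t 26.5 p [0.5356 0.1327 0.069 ] yaw 30.33 xaxis [-0.046  -0.0195 -0.9988] F [-5.6769 -1.6582  2.9431] g 0.248 q [ 0.1965  0.4445 -0.6355  1.7693  0.2945  1.0765 -0.0178]
phi 120.83 r 95.4 yaw want 30.83 Ftool [-2.6461  1.4527 -5.8759]
```

View pics/17w.png

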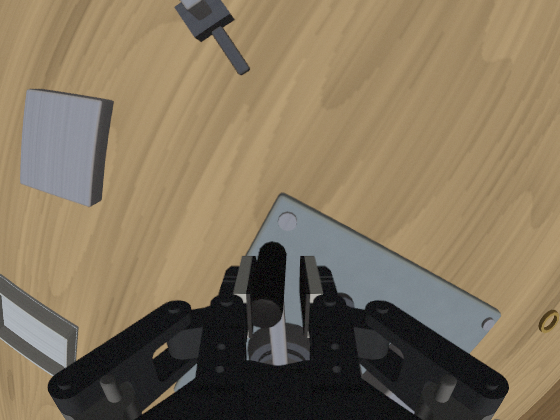

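About 6.2 N now, still rising as expected. One more gentle draw to 7+ N.

>>> play_rows --increments "-0.0003 -0.0002 0.0014 0.008; -0.0002 -0.0002 0.0014 0.008"

```text
clock: 26.7
position: [0.5372, 0.1336, 0.069]
ee_rot: [-0.182, 0.702, 0.176, 0.665]
ft_force: [-7.4, -3.7, 3.6]
grip_width: 0.249
```

```bash
python3 -c "
from h import *
for i in range(3):
  c=camera('side'); arc()"
```

```text
t 26.75 p [0.5373 0.1338 0.069 ] yaw 29.32 xaxis [-0.0485 -0.0203 -0.9986] F [-6.3086 -2.4689  3.3506] g 0.252 q [ 0.1905  0.4493 -0.6312  1.7621  0.2946  1.0812 -0.0359]
phi 119.62 r 95.4 yaw want 29.62 Ftool [-2.99    0.954  -6.8754]
t 26.8 p [0.5373 0.1337 0.069 ] yaw 29.35 xaxis [-0.0484 -0.0204 -0.9986] F [-6.8521 -1.9524  2.6912] g 0.251 q [ 0.1905  0.4492 -0.6312  1.7622  0.2946  1.0811 -0.0353]
phi 119.65 r 95.4 yaw want 29.65 Ftool [-2.3157  1.671  -7.0605]
t 26.85 p [0.5372 0.1338 0.069 ] yaw 29.37 xaxis [-0.0485 -0.0203 -0.9986] F [-6.7792 -2.681   3.2982] g 0.25 q [ 0.1906  0.4492 -0.6313  1.7623  0.2946  1.081  -0.0351]
phi 119.67 r 95.5 yaw want 29.67 Ftool [-2.9106  1.0059 -7.3851]
```

>>> play_rows --increments "-0.0003 -0.0002 0.0015 0.004; 0 0 0 0"

```text
clock: 27.05
position: [0.5375, 0.1341, 0.0688]
ee_rot: [-0.18, 0.704, 0.175, 0.665]
ft_force: [-6.3, -2.5, 2.5]
grip_width: 0.247
```

```bash
python3 -c "
from h import *
for i in range(3):
  c=camera('side'); arc()"
```

```text
t 27.1 p [0.5374 0.1341 0.0687] yaw 29.09 xaxis [-0.0515 -0.0215 -0.9984] F [-6.2277 -2.7841  2.8352] g 0.25 q [ 0.188   0.4519 -0.6297  1.7591  0.2949  1.0848 -0.0406]
phi 119.48 r 95.7 yaw want 29.48 Ftool [-2.4506  0.6097 -6.9424]
t 27.15 p [0.5375 0.1341 0.0687] yaw 29.09 xaxis [-0.0513 -0.0214 -0.9985] F [-5.2172 -0.9141  3.3895] g 0.248 q [ 0.188   0.4519 -0.6298  1.759   0.2949  1.0847 -0.0406]
phi 119.44 r 95.7 yaw want 29.44 Ftool [-3.0968  1.757  -5.1832]
t 27.2 p [0.5375 0.1341 0.0688] yaw 29.09 xaxis [-0.0512 -0.0213 -0.9985] F [-4.8197 -2.989   3.0898] g 0.249 q [ 0.188   0.4519 -0.6298  1.759   0.2948  1.0846 -0.0405]
phi 119.42 r 95.7 yaw want 29.42 Ftool [-2.7744 -0.2514 -5.8266]
```

>>> play_rows --increments "-0.0003 -0.0003 0.0018 0.006; -0.0002 -0.0002 0.0014 0.006"

```text
clock: 27.4
position: [0.5391, 0.135, 0.0687]
ee_rot: [-0.176, 0.706, 0.17, 0.665]
ft_force: [-7.9, -2.2, 4.8]
grip_width: 0.25
```

```bash
python3 -c "
from h import *
for i in range(3):
  c=camera('wrist'); arc()
cv2.imwrite('pics/18w.png',c['img'])
for n in ('side','scene'):
  c=camera(n);i=c['img']
  if n=='side': i=cv2.resize(i[165:285,160:300],None,fx=5,fy=5,interpolation=cv2.INTER_CUBIC)
  if n=='scene': i=cv2.resize(i[150:270,260:380],None,fx=5,fy=5,interpolation=cv2.INTER_CUBIC)
  cv2.imwrite(f'pics/18{n}.png',i)"
```

```text
t 27.45 p [0.5391 0.1351 0.0686] yaw 28.31 xaxis [-0.0549 -0.0225 -0.9982] F [-8.2462 -2.3179  3.8421] g 0.252 q [ 0.1823  0.4576 -0.626   1.751   0.2954  1.0907 -0.0546]
phi 118.29 r 95.7 yaw want 28.29 Ftool [-3.3303  1.8911 -8.5713]
t 27.5 p [0.5391 0.1351 0.0686] yaw 28.34 xaxis [-0.0549 -0.0225 -0.9982] F [-7.5825 -2.8002  4.8971] g 0.251 q [ 0.1824  0.4575 -0.6261  1.7512  0.2953  1.0906 -0.0541]
phi 118.32 r 95.8 yaw want 28.32 Ftool [-4.4095  1.1628 -8.2777]
t 27.55 p [0.539  0.1351 0.0686] yaw 28.35 xaxis [-0.0549 -0.0225 -0.9982] F [-7.6174 -2.4035  3.8214] g 0.251 q [ 0.1824  0.4574 -0.6261  1.7513  0.2953  1.0905 -0.054 ]
phi 118.34 r 95.8 yaw want 28.34 Ftool [-3.3427  1.5231 -8.0568]
```

View pics/18side.png

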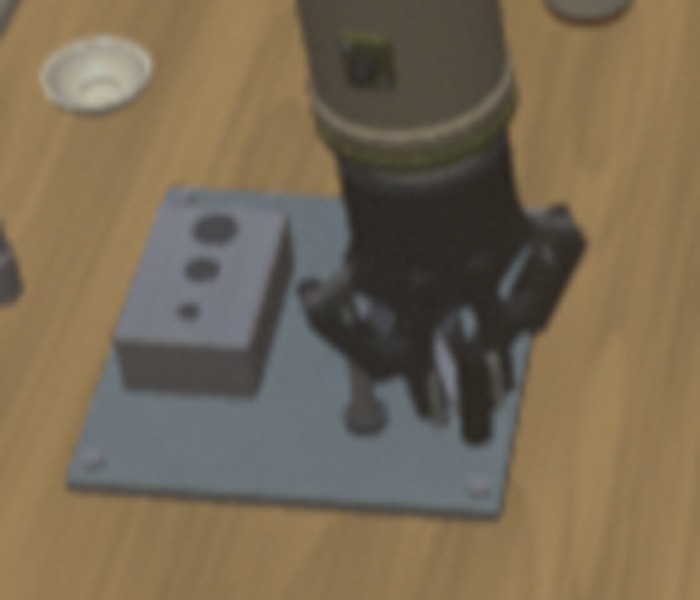

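Force is now 8.1–8.5 N and the knob barely moves, so the nut is tight. I'll unload, open and lift clear.

>>> play_rows --increments "0 0 -0.001 0; 0 0 -0.001 0; 0 0 -0.001 0; 0 0 0 0"

```text
clock: 28.05
position: [0.5358, 0.133, 0.0685]
ee_rot: [-0.176, 0.707, 0.169, 0.664]
ft_force: [-3.6, -1.9, 2.3]
grip_width: 0.253
```

>>> play_rows --increments "0 0 0 0; 0 0 0 0; 0 0 0 0" --hand 0.2

```text
clock: 28.35
position: [0.5372, 0.1336, 0.0687]
ee_rot: [-0.175, 0.706, 0.169, 0.665]
ft_force: [-1.3, -1.0, -0.3]
grip_width: 0.399
```

>>> play_rows --increments "-0.006 0 0 0; -0.012 0 0 0; -0.016 0 0 0; -0.016 0 0 0; -0.016 0 0 0; -0.016 0 0 0; -0.016 0 0 0; -0.01 0 0 0; 0 0 0 0; 0 0 0 0"

```text
clock: 29.35
position: [0.5456, 0.1388, 0.1889]
ee_rot: [-0.175, 0.702, 0.171, 0.668]
ft_force: [-0.4, 0.2, -0.9]
grip_width: 0.401
```

```bash
python3 -c "
from h import *
arc()
for n in ('wrist','side','scene'):
  c=camera(n);i=c['img']
  if n=='side': i=cv2.resize(i[165:285,160:300],None,fx=5,fy=5,interpolation=cv2.INTER_CUBIC)
  if n=='scene': i=cv2.resize(i[150:270,260:380],None,fx=5,fy=5,interpolation=cv2.INTER_CUBIC)
  cv2.imwrite(f'pics/19{n}.png',i)
plan([(.56,-.07,.2,5,12)])"
```

```text
t 29.35 p [0.5456 0.1388 0.1889] yaw 28.33 xaxis [-0.0449 -0.0182 -0.9988] F [-0.3563  0.1691 -0.9306] g 0.401 q [ 0.2136  0.3369 -0.6628  1.6264  0.2106  1.3011  0.0061]
phi 113.87 r 96.2 yaw want 23.87 Ftool [ 0.9424  0.3129 -0.1883]
-0.0007 -0.0159 -0.0072 0.0339; -0.0007 -0.0161 -0.0067 0.0339; -0.0007 -0.0163 -0.0061 0.0339; -0.0007 -0.0165 -0.0056 0.0339; -0.0007 -0.0167 -0.005 0.0339; -0.0007 -0.0169 -0.0044 0.0339; -0.0007 -0.017 -0.0039 0.0339; -0.0008 -0.0172 -0.0033 0.034; -0.0007 -0.0172 -0.0027 0.0339; -0.0008 -0.0173 -0.0021 0.0339; -0.0007 -0.0174 -0.0015 0.0339; -0.0008 -0.0175 -0.0008 0.0339 12
```

View pics/19wrist.png

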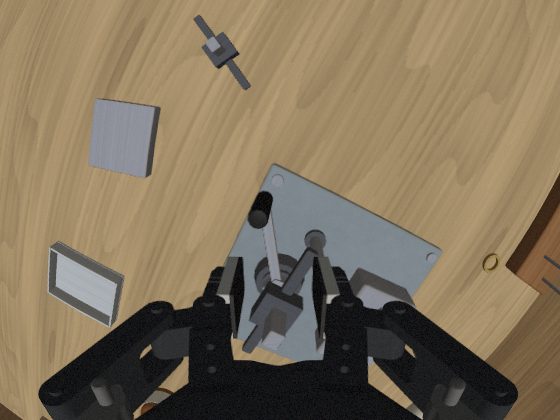

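View pics/19side.png

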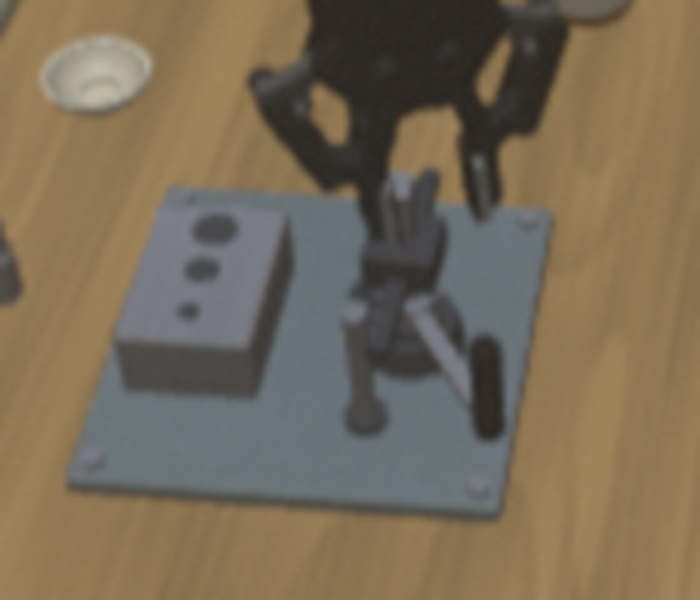

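The key is still seated with its bar now against the post, and the lever has swung round. I'll move to a vertical view to check the washer ears.

>>> play_rows --increments "-0.001 -0.015 -0.007 0.034; -0.001 -0.015 -0.006 0.034; -0.001 -0.015 -0.005 0.034; -0.001 -0.016 -0.004 0.034; -0.001 -0.016 -0.003 0.034; 0 -0.016 -0.002 0.034; 0 -0.016 -0.001 0.034; 0 -0.016 0 0.034; 0 -0.016 0 0.034; 0 -0.014 0 0.034; 0 0 0 0.034; 0 0 0 0; 0 0 0 0"

```text
clock: 30.8
position: [0.5712, -0.038, 0.1932]
ee_rot: [-0.035, 0.724, 0.022, 0.688]
ft_force: [0.0, 0.2, 0.4]
grip_width: 0.397
```

```bash
python3 -c "
from h import *
arc()
c=camera('wrist');i=c['img'];T=pose();cv2.imwrite('pics/20w.png',i)
u,v=wproj(c,T,[C0[0]+.02,C0[1],.05]).astype(int);print(u,v)
a=max(v-60,0);b=max(u-75,0)
print(a,b);cv2.imwrite('pics/20z.png',cv2.resize(i[a:a+120,b:b+150],None,fx=5,fy=5,interpolation=cv2.INTER_CUBIC))"
```

```text
t 30.8 p [ 0.5712 -0.038   0.1932] yaw 4.62 xaxis [-0.0499 -0.0197 -0.9986] F [0.0427 0.1947 0.4333] g 0.397 q [ 0.3955  0.3271 -0.5124  1.6016  0.179   1.3088 -0.0684]
phi 261.49 r 89.8 yaw want 171.49 Ftool [-0.4386  0.1838  0.0359]
335 99
39 260
```

View pics/20w.png

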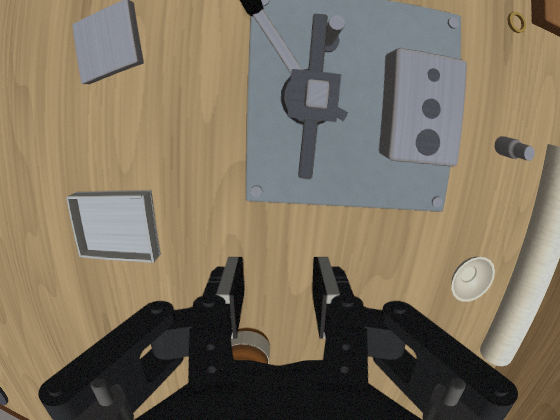

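View pics/20z.png

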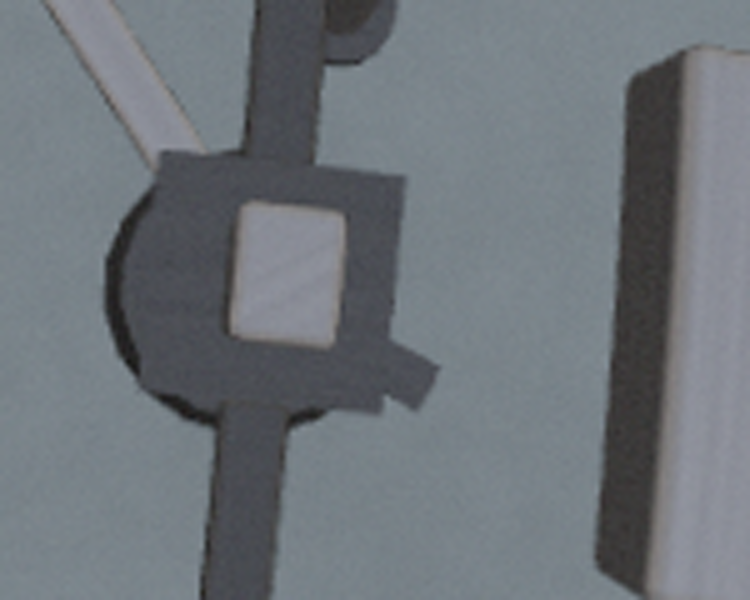

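The key is seated and the bar touches the post. I want a closer view of the ear at (342,113) to confirm the washer split.

```bash
python3 -c "
from h import *
plan([(.635,-.055,.14,3,10)])"
```

```text
0.005 -0.0022 0.0065 0.0028; 0.005 -0.0021 0.0065 0.0029; 0.005 -0.0021 0.0065 0.0028; 0.005 -0.0021 0.0065 0.0029; 0.0051 -0.0021 0.0065 0.0028; 0.005 -0.0021 0.0065 0.0029; 0.0051 -0.002 0.0065 0.0028; 0.005 -0.002 0.0065 0.0029; 0.0051 -0.002 0.0065 0.0028; 0.005 -0.002 0.0066 0.0028 10
```

>>> play_rows --increments "0.005 -0.002 0.0065 0; 0.005 -0.002 0.0065 0; 0.005 -0.002 0.0065 0; 0.005 -0.002 0.0065 0; 0.005 -0.002 0.0065 0; 0.005 -0.002 0.0065 0; 0.005 -0.002 0.0065 0; 0.005 -0.002 0.0065 0; 0.005 -0.002 0.0065 0; 0 0 0 0; 0 0 0 0"

```text
clock: 31.95
position: [0.634, -0.0518, 0.1396]
ee_rot: [-0.036, 0.725, 0.024, 0.688]
ft_force: [-0.3, -0.2, -0.8]
grip_width: 0.404
```

```bash
python3 -c "
from h import *
arc()
c=camera('wrist');i=c['img'];T=pose()
u,v=wproj(c,T,[.616,.038,.032]).astype(int);print(u,v)
a=max(v-35,0);b=max(u-45,0)
print(a,b);z=cv2.resize(i[a:a+70,b:b+90],None,fx=8,fy=8,interpolation=cv2.INTER_CUBIC);cv2.imwrite('pics/21z.png',cv2.convertScaleAbs(z,alpha=1.7))"
```

```text
t 31.95 p [ 0.634  -0.0518  0.1396] yaw 4.81 xaxis [-0.0516 -0.0189 -0.9985] F [-0.2847 -0.2487 -0.8168] g 0.404 q [ 0.3518  0.5051 -0.4784  1.4813  0.251   1.2676 -0.0788]
phi 295.74 r 113.9 yaw want 205.74 Ftool [ 0.835  -0.2119 -0.2608]
271 89
54 226
```

View pics/21z.png

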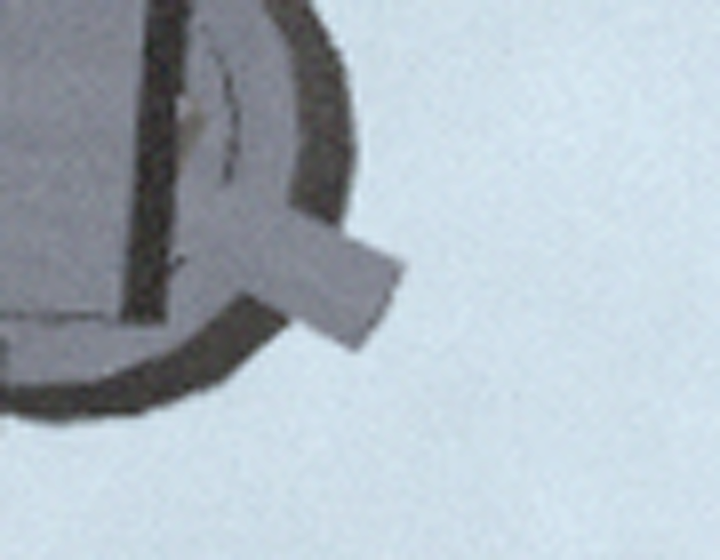

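```bash
python3 -c "
from h import *
np.set_printoptions(precision=4,suppress=True)
c=camera('wrist');T=pose()
T0=np.eye(4);T0[:3,:3]=Ro.from_quat([0.023,0.714,-0.036,0.699]).as_matrix();T0[:3,3]=[.5632,.0024,.147]
q0=lambda x,y:(240+x/4,40+y/4);q1=lambda x,y:(226+x/8,54+y/8)
for T_,q,P in ((T0,q0,[(443,430),(436,467)]),(T,q1,[(403,264),(357,350)])):
  a,b=[wplane(c,T_,*q(*p),.033)[:2] for p in P]
  ang=lambda p:np.degrees(np.arctan2(*(p-C0)[::-1]))
  print(a,b,'width mm',np.hypot(*(a-b))*1e3,'angles',ang(a),ang(b),'r',np.hypot(*(a-C0)),np.hypot(*(b-C0)))
i=cv2.imread('pics/6wrist.png')[125:175,310:360];cv2.imwrite('pics/6e.png',cv2.convertScaleAbs(cv2.resize(i,None,fx=10,fy=10,interpolation=cv2.INTER_CUBIC),alpha=1.7))"
```

```text
[0.6206 0.0456] [0.6189 0.0384] width mm 7.387937943880835 angles -8.220446981187157 -19.82693752992846 r 0.036457221047120514 0.036596359964014946
[0.619  0.0404] [0.6155 0.0322] width mm 8.980456673872109 angles -16.738360776670856 -31.024713431311216 r 0.03603351311324598 0.03617704403885407
```

View pics/6e.png

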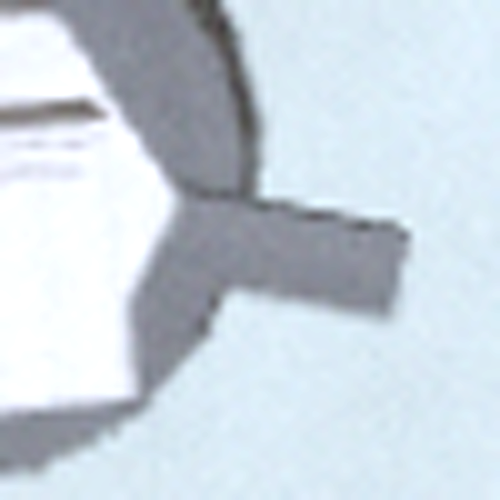

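The ear's apparent width grew from 7.4 to 9.0 mm (1.6–1.9 mm offset), close enough to the limit to justify a closer look.

>>> play_rows --increments "0.007 -0.0015 0 0; 0.007 -0.0015 0 0; 0.007 -0.0015 0 0; 0.007 -0.0015 0 0; 0.007 -0.0015 0 0; 0.006 -0.0015 0 0; 0.005 -0.001 0 0; 0 0 0 0; 0 0 0 0"

```text
clock: 32.95
position: [0.6315, -0.064, 0.09]
ee_rot: [-0.036, 0.725, 0.024, 0.688]
ft_force: [-0.9, 0.5, -0.2]
grip_width: 0.398
```

```bash
python3 -c "
from h import *
arc()
T=pose();c=camera('wrist');I=[c['img'].astype(float)]
for k in range(5): I.append(camera('wrist')['img'].astype(float))
i=np.mean(I,0);i8=np.clip(i,0,255).astype(np.uint8)
u,v=wproj(c,T,[.615,.038,.032]).astype(int);print(u,v)
a=max(v-30,0);b=max(u-36,0);print(a,b)
np.save('ear.npy',i8);cv2.imwrite('pics/22f.png',i8)
z=cv2.resize(i8[a:a+60,b:b+72],None,fx=10,fy=10,interpolation=cv2.INTER_CUBIC);cv2.imwrite('pics/22z.png',cv2.convertScaleAbs(z,alpha=1.7))"
```

```text
t 32.95 p [ 0.6315 -0.064   0.09  ] yaw 4.79 xaxis [-0.0516 -0.0194 -0.9985] F [-0.8532  0.5241 -0.1575] g 0.398 q [ 0.3622  0.5482 -0.4642  1.5297  0.2735  1.1798 -0.0772]
phi 292.26 r 124.0 yaw want 202.26 Ftool [ 0.1911  0.5965 -0.7969]
269 66
36 233
```

View pics/22z.png

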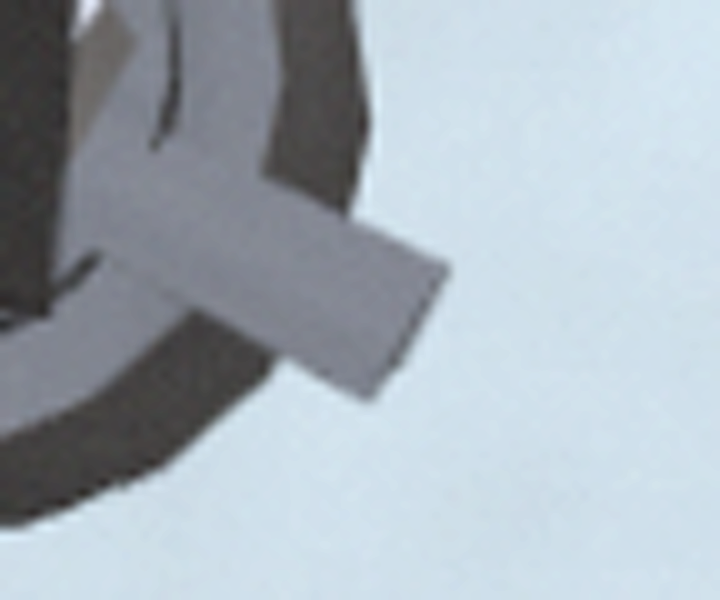

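```bash
python3 -c "
from h import *
np.set_printoptions(precision=4,suppress=True)
c=camera('wrist');T=pose()
q=lambda x,y:(233+x/10,36+y/10)
W=lambda p:wplane(c,T,*q(*p),.033)[:2]
a,b,d=W((450,265)),W((372,403)),W((402,345))
print('tip width',np.hypot(*(a-b))*1e3,'upper part',np.hypot(*(b-d))*1e3,'lower part',np.hypot(*(a-d))*1e3)
ang=lambda p,r:np.degrees(np.arctan2(*(r-p)[::-1]))
print(ang(W((265,175)),W((450,265))),ang(W((205,310)),W((372,403))))
T0=np.eye(4);T0[:3,:3]=Ro.from_quat([0.023,0.714,-0.036,0.699]).as_matrix();T0[:3,3]=[.5632,.0024,.147]
q0=lambda x,y:(310+x/10,125+y/10)
W0=lambda p:wplane(c,T0,*q0(*p),.033)[:2]
print('before',np.hypot(*(W0((408,233))-W0((393,315))))*1e3, ang(W0((260,205)),W0((408,233))),ang(W0((235,288)),W0((393,317))))
for f in ('pics/10wrist.png','pics/22f.png'): pass
"
```

```text
tip width 9.30177363152329 upper part 3.8296185286229116 lower part 5.476054541522606
-22.869620550940542 -25.89010558357678
before 6.544233868366141 -13.753609811260423 -13.671289051325896
```

```bash
python3 -c "
from h import *
c=camera('side');i=c['img'];o=cv2.imread('pics/side0.png')
cv2.imwrite('pics/23s.png',cv2.resize(i[165:285,160:300],None,fx=5,fy=5,interpolation=cv2.INTER_CUBIC));st()"
```

```text
t 33.35 p [ 0.6316 -0.064   0.0903] yaw 4.8 xaxis [-0.0513 -0.0196 -0.9985] F [-0.073  -0.1536 -0.0455] g 0.402 q [ 0.3621  0.5479 -0.4642  1.5296  0.2736  1.1798 -0.0772]
```

View pics/23s.png

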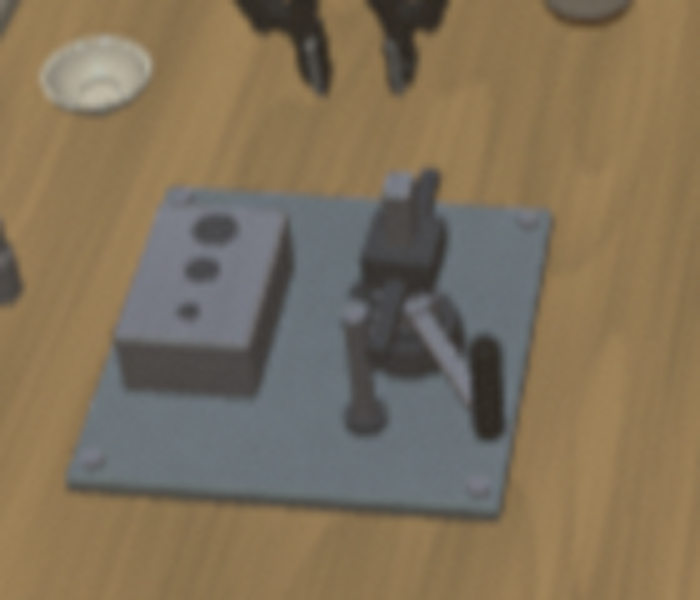

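Ear edges were parallel before (0.1°) and now differ by 3.0°. The tip width grew from about 7 to 9.3 mm, so the offset is about 1.8–2.5 mm, over 1.5 mm. The robot is clear of everything, so I'm handing in.

```bash
python3 -c "
from workcell import workorder
print(workorder.hand_in())"
```

```text
the job is handed in; nothing more can be done
None
```

The job is handed in at about 33 s on the clock. The middle-sized T-key is on the screw with its bar against the stop post, and the jam nut is drawn tight. `hand_in()` gave no verdict.

**Key:** I set it down over the square head to the seated height. The vertical force went to about zero when I let go, so the screw is carrying it. The last pictures show it upright and still on the head.

**Nut:** I swung the knob clockwise through about 60° without squeezing it. The bite came near the end. From there the force rose steadily from 5 N to about 8.1–8.5 N, slightly over the 7–8 N you asked for but below the 12 N limit.

**Washer:**
- **Tip width:** it grew from about 7 mm to 9.3 mm.
- **Ear edges:** parallel before, they now differ by 3°.
- **Offset:** I take this as about 1.8–2.5 mm between the ears. An earlier, coarser picture gave only 1.6 mm. All readings are above 1.5 mm, but each is good to only about half a millimetre.

**Screw and bench:** The screw turned roughly 8–9° as the key took up its play against the post, within the 20° allowed. The tool drifted and overshot on fast moves, but I saw no contact and no bystander appeared to have moved. I did not measure their positions afterwards.

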